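# Close down the stove: vent, pan aside, brushes head-up

## Robot

A 6-joint arm with a two-finger parallel gripper is mounted at the origin on the work surface. World frame = base frame: x ahead of the robot, y to its left, z up, the work surface at z = 0. Lengths are in mm, angles in rad, forces in N, time in s.
With the tool pointing down it reaches from about 350 to 875 mm from the base axis. Payload 4.2 kg.
Tool frame: the origin (TCP) lies midway between the tips of the shut fingers; the grasp point (between the pads) lies 19 mm behind it (arm.tcp_to_grasp is the distance from the TCP to the grasp point, in mm); z points along the fingers, y is the line along which they close (so a half turn about z gives the same grasp; the last joint's range is limited). The gripper opens to 85 mm and grips with 20 to 120 N. Pads are 22 mm wide; open, the fingers measure 114 mm over their backs; the gripper's body (76 mm by 85 mm) begins 54 mm behind the grasp point. The pads swing forward as they close: fully open they stand 13 mm farther back than shut.
Start: joints at [-1.074, 0.385, 0.008, 0, -1.194, -0.259], TCP at [147.246, -607.386, 231.312] pointing down, gripper open.
Joint ranges: [-3.14, 3.14], [-1.21, 2.06], [-1.07, 1.41], [-3.16, 2.05], [-2.99, -0.16], [-3.1, 3.1]. Speed limits (rad/s): [2.79, 2.79, 3.14, 3.14, 3.14, 3.14].

## Interface

Orientations are given as a unit quaternion [x, y, z, w].
In Python, from bench import arm gives the robot as it stands.
- The arm moves only by the tool arm_command, never from a script. Its argument "rows" is a list of rows, each a list of 2 entries, a list of its own where there are three numbers: the shift along the tool's x, y, z as a fraction of full scale, then the turn, a rotation vector about the tool's x, y, z as a fraction of full scale. In form: [[[x, y, z], [wx, wy, wz]], ...]. A call has 1 to 5 rows; each row is the pose to reach, as a shift and turn from the pose commanded when the call began, along the tool's axes at that moment, turning the shorter way round; what a row does not reach only later rows make up. Full scale, the value 1, is 0.25 m for a shift and 180 degrees for a turn. A row lasts 1/10 s, in which the tool goes at most 50 mm and 8.59 degrees, less where a joint would pass 70% of its speed; a pose out of reach is approached as far as the arm can. A call with a number of a shift or a turn outside -1 to 1 is refused whole. A call with a gripper value outside its range is refused whole. "grip" is the opening, from 0 (shut) to 1 (fully open), set as the call begins (left out, the last holds). The fingers move at their own pace and stop on an object; the grip force is fixed at half the most. Time passes only in rows, so rows that repeat a pose let the fingers close. It gives the time, the measured TCP pose, the force, the opening and the grip force at its end, in the units of the state.
- arm.read_state(): the state, without advancing time (a new reading comes with each control period).
- arm.get_image(name): name is "scene" or "top" or "wrist"; returns (picture, depth): 384x512x3 uint8, blue, green, red; 384x512 float32, mm along the optical axis (not along the pixel's ray), 0 where there is no reading.
- arm.camera_info(name): a dict with "fx", "fy", "cx", "cy" (pixels), "extrinsics" (4x4, takes a point from camera to world coordinates). Camera axes: x right, y down, z forward; pixel columns grow to the right and rows downward; lengths in mm; the calibration is good to about 2 mm. A picture is of the moment at which its call begins: read the wrist's pose just before it. camera_info takes no time and is no camera call; for the wrist camera it gives the pose at the moment of the call.
- arm.job_done(): hands the job in; it is judged then, once.
Trained networks look in the newest picture that a camera, given by its name, has taken for a name from the list of things; names that differ only in an ending like _2 or _b are one class to them, and where a whole thing is asked for, a point or a joint stands for the part that bears it (a point fixed in the world has none). Each returns a list of dicts, best first, with "score" (0 to 1); they miss things now and then, are a little off and sometimes report something else, mostly with a low value. They report only what shows in the picture. A call takes as long as a camera call.
- arm.spot_in(camera, query): "position" ([column, row] in pixels, amid what is visible of it).
The state is a dict: "clock": time; "joints": joint angles; "joint_vel": joint speeds; "joint_efforts": joint torques, N m; "position": TCP position; "ee_rot": TCP orientation; "contact_force": force on the tool from outside, world axes, zero at the start; "wrist_torque": the same for the moment, N m; "gripper_width": finger opening in mm; "grasp_force": force on a finger pad.
Only numpy, scipy, OpenCV 4.12 (cv2) and the standard library are available. Lean on these libraries where they do the work, as an engineer would, in place of code of your own. Each camera call takes 0.05 s, during which the arm holds its last target. There are 200 camera calls.

## Task

With the pan still on its red ring and the brushes still head-down, hold the vent switch over to its blue dot for a good second and let it spring back. Then slide the saucepan, without lifting it, onto the middle of the white ring, and turn every basting brush end for end so that it stands handle-down in a well of the holder, head up. Once all that is done, hold the switch over to its red dot for a good second and let it recentre; leave the egg timer, jar and pepper mill alone.

Things in the scene. Friction and masses are not known exactly. Their poses are not given: they have to be found in the camera images.
- hob: Fixed black glass hob plate, 260 (x) x 360 (y) x 6 mm; origin at the centre of its underside; top 6 mm above the counter. Two marked round positions lie side by side on it.
- hot_ring: Flat printed mark on the hob: a RED ring 170 mm across with a small red cross at its centre, no height. Origin at its centre, 6 mm above the counter. The saucepan starts here. Which of the two rings is on the left varies.
- rest_ring: Flat printed mark on the hob: a WHITE ring 170 mm across with a small white cross at its centre, no height. Origin at its centre, 6 mm above the counter. 170 to 190 mm to the side (y) of the red ring.
- saucepan: Loose steel saucepan, lid fixed on, about 0.75 kg, 140 mm diameter, 106 mm high over the lid knob. Origin: centre of its underside. A straight black handle bar, 20 mm wide (y), 14 mm thick, points along its own -x (towards the robot), 70 to 200 mm from the pan axis, mid-thickness 60 mm above the underside, free space below. Slides on the hob with ordinary friction.
- holder: Fixed oak holder, base 130 (x) x 236 (y) mm, origin under its centre; three wells side by side along y, 80 mm pitch. Wells lean 35 deg: axis (0.574, 0, 0.819) in the holder frame, up and to +x. Well inside: 40 wide (y), 30 across, 80 mm long along the axis; walls 8 mm; mouths 75 to 100 mm above the counter. A brush in a well lies on its lower (+x) wall, leaning with it.
- well0 (a point): Centre of the floor of the holder's well 0, at (-30, -80, 22) mm in the holder's frame; the well's mouth is 80 mm from here along the well's axis.
- well1 (a point): Centre of the floor of the holder's well 1, at (-30, 0, 22) mm in the holder's frame; the well's mouth is 80 mm from here along the well's axis.
- well2 (a point): Centre of the floor of the holder's well 2, at (-30, 80, 22) mm in the holder's frame; the well's mouth is 80 mm from here along the well's axis.
- brush_a: Loose basting brush, 200 mm, 90 g, firm red head, hard wooden handle; may be absent. Origin at the centre of its head; own z points along it from handle end (z -170 mm) to head tip (+30). Handle z -170 to -30, 18 wide (own y), 14 thick (own x); head -30 to +30, 32 wide (y), 16 thick (x). Starts head-down in a well, handle leaning up and out.
- brush_a_tail (a point): The free end of the handle of the red brush, on its axis.
- brush_b: Loose basting brush, 200 mm, 90 g, firm green head, hard wooden handle; may be absent. Origin at the centre of its head; own z points along it from handle end (z -170 mm) to head tip (+30). Handle z -170 to -30, 18 wide (own y), 14 thick (own x); head -30 to +30, 32 wide (y), 16 thick (x). Starts head-down in a well, handle leaning up and out.
- brush_b_tail (a point): The free end of the handle of the green brush, on its axis.
- brush_c: Loose basting brush, 200 mm, 90 g, firm blue head, hard wooden handle; may be absent. Origin at the centre of its head; own z points along it from handle end (z -170 mm) to head tip (+30). Handle z -170 to -30, 18 wide (own y), 14 thick (own x); head -30 to +30, 32 wide (y), 16 thick (x). Starts head-down in a well, handle leaning up and out.
- brush_c_tail (a point): The free end of the handle of the blue brush, on its axis.
- brush_rest: Fixed low rest to lay a brush on (optional): oak plate 80 (x) x 160 (y) x 6 mm with two steel rails along x, 12 mm wide, 30 mm high over the counter, centred at y = -65 and +65 mm. A brush laid across both rails (along the rest's y) has its axis 38 mm above the counter. Origin: centre of the underside.
- switch: Fixed white switch box of the vent flap, 90 (x) x 140 (y) x 50 mm high, origin at the centre of its underside. On its top are a BLUE dot (open) 50 mm to its +y and a RED dot (close) 50 mm to its -y, with the toggle paddle between them.
- toggle (a joint): Angle of the switch paddle (black, white band, 28 (x) x 12 (y) mm, standing 60 mm above the box top), pivoting at the box top (50 mm above the counter) about the box x axis. 0 = upright; positive = leaning to the BLUE dot (box +y), negative = to the RED dot; stops at -0.45 and +0.45 rad. Spring 0.45 N m/rad (about 4 N near the tip at the stop); recentres when let go.
- toggle_tip (a point): Middle of the paddle's top end.
- timer: Bystander: loose steel egg timer, 64 mm diameter, 72 mm high, on the lower oak shelf (top 60 mm above the counter). Origin under its centre.
- jar: Bystander: loose lidded glass jar with a bail clamp, 84 mm diameter, 116 mm high, on the lower oak shelf. Origin under its centre.
- mill: Bystander: loose dark wooden pepper mill, 56 mm diameter, 150 mm high, on the counter beside the hob. Origin under its centre.

How it is judged (in metres and radians):
On the way, in this order (a step that is already met when the one before it is completed fails the run):
1. the switch is held over towards the blue dot (past 0.28 rad for 0.8 s) while the pan is still over 90 mm from the white ring's centre and all brushes are head-down (value of joint toggle above 0.28 rad and horizontal distance between saucepan and rest_ring above 0.09 m and angle between each of brush_a, brush_b, brush_c's own z axis and vertical above 2.2 rad), for 0.8 s.
2. the switch is let go and recentres (within 0.07 rad) (value of joint toggle between -0.07 and 0.07 rad), for 0.2 s.
3. with every brush head-up in a well and the pan at the white ring (within 65 mm), the switch is held over towards the red dot (past 0.28 rad for 0.8 s) (value of joint toggle below -0.28 rad and horizontal distance between saucepan and rest_ring below 0.065 m and angle between each of brush_a, brush_b, brush_c's own z axis and vertical below 0.87 rad and (distance between brush_a_tail and well0 below 0.03 m or distance between brush_a_tail and well1 below 0.03 m or distance between brush_a_tail and well2 below 0.03 m) and (distance between brush_b_tail and well0 below 0.03 m or distance between brush_b_tail and well1 below 0.03 m or distance between brush_b_tail and well2 below 0.03 m) and (distance between brush_c_tail and well0 below 0.03 m or distance between brush_c_tail and well1 below 0.03 m or distance between brush_c_tail and well2 below 0.03 m)), for 0.8 s.
4. the switch is let go and recentres (within 0.07 rad) (all of step 2), for 0.2 s.
At the end, for the whole second after the job is handed in: The saucepan stands on the hob with its centre within 20 mm of the white ring's centre; every brush present is head-up (tilted under 50 degrees) with its handle's end within 30 mm of the centre of a well's floor; the switch is centred within 0.07 rad; all at rest and released (all of step 4 and horizontal distance between saucepan and rest_ring below 0.02 m and height (world z) of saucepan below 0.012 m and linear speed of saucepan below 0.02 m/s and angle between each of brush_a, brush_b, brush_c's own z axis and vertical below 0.87 rad and (distance between brush_a_tail and well0 below 0.03 m or distance between brush_a_tail and well1 below 0.03 m or distance between brush_a_tail and well2 below 0.03 m) and linear speed of each of brush_a, brush_b, brush_c below 0.03 m/s and (distance between brush_b_tail and well0 below 0.03 m or distance between brush_b_tail and well1 below 0.03 m or distance between brush_b_tail and well2 below 0.03 m) and (distance between brush_c_tail and well0 below 0.03 m or distance between brush_c_tail and well1 below 0.03 m or distance between brush_c_tail and well2 below 0.03 m)); the robot touches nothing.
It fails at once if the saucepan is lifted more than 14 mm off the hob or tipped over 0.25 rad (height (world z) of saucepan above 0.02 m or angle between saucepan's own z axis and vertical above 0.25 rad).
It fails at once if the timer, jar or mill is moved over 30 mm or tipped (distance of any of timer, jar, mill from where it was at the start of the episode above 0.03 m or angle between any of timer, jar, mill's own z axis and vertical above 0.3 rad).
Of brush_a, brush_b, brush_c only 2 to 3 are there at a start; the rules pass over those that are not, and their reading is None.
At some moment in a run one of saucepan may be knocked a few centimetres aside while the robot is not near it.
It also fails if it takes over 210 s, if anything falls off the work surface, if the arm or the gripper's body presses on something with over 40 N, if the wrist force passes 120 N, or if a joint passes its speed limit or range.

## Working session

There is one attempt and no reset: what is moved stays moved. The work goes in short steps, Python scripts to look and compute and a tool call to move; the robot and the scene stay as the last step left them, time stands still between calls to the robot, and variables do not carry over. Pictures are saved under pics/ and viewed, at most 14 in all, crops included, and the job is handed in when it is done.

Besides the shell and the picture viewer there is one more tool, called after ">>>" as name(argument=value, ...) on one line, values as JSON. arm_command: Moves the arm, as the interface text tells. Shift numbers are shares of 0.25 m and turn numbers shares of 180 degrees, none past 1 either way. Its arguments: {"type":"object","properties":{"rows":{"type":"array","items":{"type":"array"}},"grip":{"type":"number"}},"required":["rows"]}

```bash
mkdir -p pics
cat > h.py <<'E'
import numpy as np, cv2
from bench import arm
from scipy.spatial.transform import Rotation as R
np.set_printoptions(precision=1,suppress=True)
def pts(cam,dep):
    i=arm.camera_info(cam);E=np.array(i["extrinsics"])
    v,u=np.mgrid[0:dep.shape[0],0:dep.shape[1]]
    P=np.stack([(u-i["cx"])/i["fx"]*dep,(v-i["cy"])/i["fy"]*dep,dep],-1)
    return P@E[:3,:3].T+E[:3,3]
def look(cam,name=None):
    im,d=arm.get_image(cam)
    if name: cv2.imwrite(f"pics/{name}.png",im)
    return im,d,pts(cam,d)
E
python3 - <<'E'
from h import *
for c in ["top","scene"]:
    im,d,P=look(c,c+"0")
    np.savez(c+"0.npz",im=im,d=d,P=P)
    for q in ["saucepan","holder","brush_a","brush_rest","switch","toggle","timer","jar","mill","hot_ring","rest_ring"]:
        for r in arm.spot_in(c,q)[:3]:
            u,v=map(int,np.round(r["position"])); print(c,q,round(r["score"],2),u,v,P[min(v,383),min(u,511)])
s=arm.read_state();print(s["clock"],s["position"],s["ee_rot"])
E
```

```text
top saucepan 0.97 195 206 [564.6 209.6 100.1]
top holder 0.9 353 209 [ 564.8 -243.8   79.3]
top brush_a 0.65 388 185 [ 626.  -332.6  130.6]
top brush_a 0.58 337 180 [ 668.1 -215.4    0.5]
top brush_a 0.4 129 229 [502.6 404.5  51.5]
top brush_rest 0.65 340 262 [ 415.8 -217.9    0.9]
top brush_rest 0.63 276 135 [771.2 -18.2 121.1]
top brush_rest 0.29 228 126 [778.5 117.7 171. ]
top switch 0.57 129 230 [499.6 404.   52.6]
top toggle 0.19 354 210 [ 563.2 -248.6   71. ]
top timer 0.66 220 215 [550.2 143.6  26.8]
top timer 0.6 276 134 [773.1 -18.  124.4]
top jar 0.81 229 127 [774.6 114.7 174. ]
top mill 0.89 141 171 [659.  362.2 122.1]
top hot_ring 0.57 220 208 [560.7 139.3  94.6]
top rest_ring 0.76 256 207 [578.   36.1  12.4]
top rest_ring 0.53 334 180 [ 638.4 -180.9  130.4]
top rest_ring 0.39 195 203 [572.1 209.1 106.8]
scene saucepan 0.79 304 166 [598.4 179.   97.1]
scene holder 0.95 153 255 [ 609.  -267.9   45.2]
scene brush_a 0.51 183 233 [ 621.4 -185.4   98.6]
scene brush_a 0.45 122 258 [ 656.8 -332.4  177.3]
scene brush_rest 0.81 140 196 [ 398.9 -226.1    4.7]
scene switch 0.68 349 125 [509.6 406.2  51.2]
scene switch 0.16 186 231 [ 650.2 -184.1  150.3]
scene toggle 0.71 185 234 [ 652.5 -188.5  143.9]
scene toggle 0.5 352 116 [507.8 411.4  85. ]
scene timer 0.69 282 258 [806.4 -24.  121.9]
scene jar 0.61 328 226 [811.5  91.6 170.9]
scene mill 0.88 377 162 [685.4 356.5  95.2]
scene hot_ring 0.66 318 198 [656.1 196.4   5.6]
scene rest_ring 0.97 253 208 [594.3  23.8   7.7]
1.2 [ 147.3 -607.4  231.3] [-0.1  1.   0.   0. ]
```

```bash
python3 -c "
import cv2,numpy as np
a=cv2.imread('pics/top0.png');b=cv2.imread('pics/scene0.png')
cv2.imwrite('pics/both.png',cv2.resize(np.vstack([a,b]),(800,600*2))[:, :])
"
```

```text
(no output)
```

View pics/top0.png

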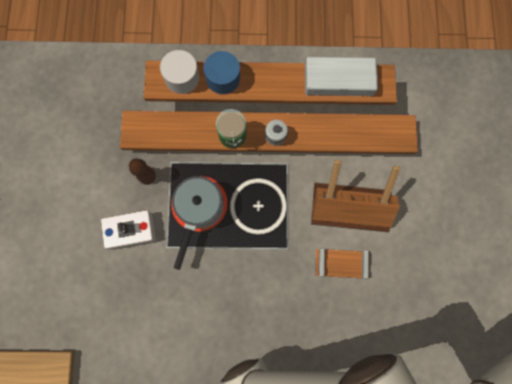

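View pics/scene0.png

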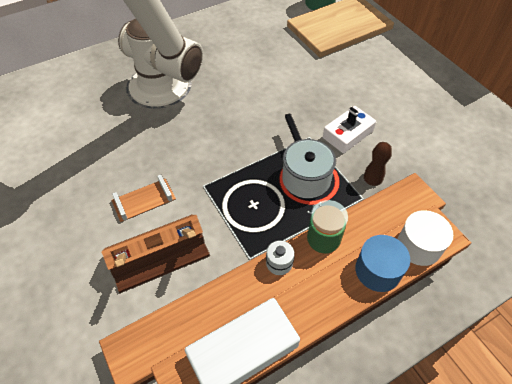

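Top view: the pan is on the red ring at about (200,203), with the white ring cross at (258,206). The switch is at (127,229) with its blue dot on the left, and the holder at (355,207) has two brushes, in its end wells. Next I'll measure poses from the point clouds.

```bash
python3 - <<'E'
from h import *
D=np.load("top0.npz");im=D["im"].astype(int);P=D["P"]
hsv=cv2.cvtColor(D["im"],cv2.COLOR_BGR2HSV)
x,y,z=P[...,0],P[...,1],P[...,2]
box=lambda a,b,c,d:(x>a)&(x<b)&(y>c)&(y<d)
def rect(m,n):
    r=cv2.minAreaRect(np.c_[x[m],y[m]].astype(np.float32)); print(n,np.array(r[0]),np.array(r[1]),round(r[2],1),m.sum(),"z",np.median(z[m]))
i=arm.camera_info("top"); E=np.array(i["extrinsics"]);print("cam",E[:3,3],i["fx"])
def onplane(m,h):
    v,u=np.nonzero(m);d=np.stack([(u-i["cx"])/i["fx"],(v-i["cy"])/i["fy"],np.ones(len(u))],-1)@E[:3,:3].T
    t=(h-E[2,3])/d[:,2];return (E[:3,3]+d*t[:,None])[:,:2]
def prect(m,h,n):
    q=onplane(m,h).astype(np.float32);r=cv2.minAreaRect(q);print(n,np.array(r[0]),np.array(r[1]),round(r[2],1),len(q))
w=(hsv[...,1]<40)&(hsv[...,2]>180)&box(430,700,-80,140)&(z<40)
q=onplane(w,6).astype(np.float32);print("ring",cv2.minEnclosingCircle(q),q.mean(0))
prect(im.sum(2)>500,50,"x") if 0 else None
m=(hsv[...,2]>200)&(hsv[...,1]<40)&box(430,570,320,490);prect(m,50,"switch")
m=(hsv[...,1]>150)&(hsv[...,0]>100)&(hsv[...,0]<130)&box(430,570,320,490);print("blue",onplane(m,50).mean(0),m.sum())
m=(hsv[...,1]>150)&((hsv[...,0]<8)|(hsv[...,0]>172))&box(430,570,320,490);print("red",onplane(m,50).mean(0),m.sum())
m=box(470,680,90,300)&(z>70)&(z<97);q=np.c_[x[m],y[m]].astype(np.float32);print("pan",cv2.minEnclosingCircle(q))
m=box(350,500,180,330)&(z>45)&(z<90);rect(m,"handle")
q=np.c_[x[m],y[m]];print(cv2.fitLine(q.astype(np.float32),cv2.DIST_HUBER,0,.01,.01).ravel())
m=box(480,620,-370,-130)&(z>60)&(z<108)&(hsv[...,1]>90);rect(m,"holder")
m=box(560,760,-400,-130)&(z>115);
n,l=cv2.connectedComponents(m.astype(np.uint8))
for k in range(1,n):
    mm=l==k
    if mm.sum()<8: continue
    p=P[mm];f=cv2.fitLine(p.astype(np.float32),cv2.DIST_HUBER,0,.01,.01).ravel();t=p[np.argsort(p[:,2])];print("brush",mm.sum(),f,t[:3].mean(0),t[-3:].mean(0))
E
python3 -c "
import cv2,numpy as np
a=cv2.imread('pics/top0.png')[145:285]
cv2.imwrite('pics/crop.png',np.vstack([cv2.resize(a[:,95:235],None,fx=4,fy=4,interpolation=3)]))"
```

```text
cam [ 366.7   51.  1325.7] 437.59735109490714
ring ((583.1635131835938, 30.29688835144043), 84.16439819335938) [580.2  12.8]
switch [503.2 414.6] [ 86. 135.] 11.2 911
blue [494.3 465.5] 6
red [513.3 365.1] 36
pan ((560.9453735351562, 215.70059204101562), 95.47237396240234)
handle [446.1 244. ] [ 19.6 116.5] 73.9 300 z 71.56606869334632
[  1.   -0.3 444.8 243.7]
holder [ 586.8 -254.7] [237.   75.8] 84.2 1815 z 82.88601071205426
brush 178 [   0.6   -0.1    0.8  653.5 -179.4  152.4] [ 627.2 -179.6  115.7] [ 675.6 -178.4  186.4]
brush 185 [   0.6   -0.1    0.8  640.4 -337.7  153.3] [ 615.7 -338.6  115.8] [ 662.1 -336.1  186.3]
```

```bash
cat >> h.py <<'E'
def ori(z,y,near=None):
    z=np.array(z,float);z/=np.linalg.norm(z);y=np.array(y,float);y-=z*(y@z);y/=np.linalg.norm(y)
    A=np.c_[np.cross(y,z),y,z];return R.from_matrix(A)
def plan(targets,start=None):
    """targets: (pos, Rotation or None); prints one line per call (5 equal rows)"""
    if start is None:
        s=arm.read_state();p,r=np.array(s["position"]),R.from_quat(s["ee_rot"])
    else: p,r=start
    for pos,rot in targets:
        pos=p if pos is None else np.array(pos,float);rot=r if rot is None else rot
        d=pos-p;rv=(r.inv()*rot).as_rotvec()
        n=int(np.ceil(max(np.linalg.norm(d)/245,np.degrees(np.linalg.norm(rv))/42,1e-3)))
        for k in range(n):
            sh=np.round(r.inv().apply(d/n)/250,3);tu=np.round(rv/n/np.pi,3)
            print("[%s,%s]"%(sh.tolist(),tu.tolist()),"->",p+d/n, "rows>=",int(np.ceil(max(np.linalg.norm(d/n)/50,np.degrees(np.linalg.norm(rv/n))/8.59,1))))
            p=p+r.apply(sh*250);r=r*R.from_rotvec(tu*np.pi)
    return p,r
DOWN=lambda yaw:ori([0,0,-1],[-np.sin(np.radians(yaw)),np.cos(np.radians(yaw)),0])
E
python3 - <<'E'
from h import *
s=arm.read_state();print(s["joints"],R.from_quat(s["ee_rot"]).as_matrix())
plan([([300,-420,300],None),([480,0,300],DOWN(10.8)),([500,395,200],None)])
E
```

```text
[-1.1  0.4  0.  -0.  -1.2 -0.3] [[-1.  -0.2  0. ]
 [-0.2  1.   0. ]
 [-0.   0.  -1. ]]
[[-0.385, 0.292, -0.137],[0.0, 0.0, 0.0]] -> [ 223.6 -513.7  265.6] rows>= 3
[[-0.385, 0.292, -0.137],[0.0, 0.0, 0.0]] -> [ 300.  -420.1  299.9] rows>= 3
[[-0.548, 0.732, -0.0],[0.0, 0.0, 0.008]] -> [ 390.  -210.1  299.9] rows>= 5
[[-0.529, 0.745, -0.0],[0.0, 0.0, 0.008]] -> [480.    0.1 299.9] rows>= 5
[[-0.187, 0.769, 0.2],[0.0, 0.0, 0.0]] -> [490.  197.5 249.9] rows>= 5
[[-0.187, 0.769, 0.2],[0.0, 0.0, 0.0]] -> [500.1 395.1 199.9] rows>= 5
```

>>> arm_command(rows=[[[-0.385,0.292,-0.137],[0,0,0]],[[-0.385,0.292,-0.137],[0,0,0]],[[-0.77,0.584,-0.274],[0,0,0]],[[-0.77,0.584,-0.274],[0,0,0]],[[-0.77,0.584,-0.274],[0,0,0]]], grip=0.35)

```text
clock: 1.7
position: [300.1, -419.4, 300.3]
ee_rot: [-0.118, 0.993, -0.0, 0.0]
contact_force: [0.5, -0.8, 0.1]
gripper_width: 29.8
grasp_force: 0.0
```

>>> arm_command(rows=[[[-0.548,0.732,0],[0,0,0.008]],[[-0.548,0.732,0],[0,0,0.008]],[[-0.548,0.732,0],[0,0,0.008]],[[-0.548,0.732,0],[0,0,0.008]],[[-0.548,0.732,0],[0,0,0.008]]])

```text
clock: 2.2
position: [389.9, -208.2, 300.0]
ee_rot: [-0.107, 0.994, -0.0, 0.001]
contact_force: [0.9, -0.5, -0.8]
gripper_width: 29.8
grasp_force: 0.0
```

>>> arm_command(rows=[[[-0.529,0.745,0],[0,0,0.008]],[[-0.529,0.745,0],[0,0,0.008]],[[-0.529,0.745,0],[0,0,0.008]],[[-0.529,0.745,0],[0,0,0.008]],[[-0.529,0.745,0],[0,0,0.008]]])

```text
clock: 2.7
position: [480.2, 2.1, 299.7]
ee_rot: [-0.095, 0.995, 0.0, 0.0]
contact_force: [-0.6, -0.2, -0.2]
gripper_width: 29.9
grasp_force: 0.0
```

>>> arm_command(rows=[[[-0.187,0.769,0.2],[0,0,0]],[[-0.187,0.769,0.2],[0,0,0]],[[-0.187,0.769,0.2],[0,0,0]],[[-0.187,0.769,0.2],[0,0,0]],[[-0.187,0.769,0.2],[0,0,0]]])

```text
clock: 3.2
position: [488.8, 200.7, 247.4]
ee_rot: [-0.096, 0.995, -0.0, -0.001]
contact_force: [0.0, -0.6, -0.3]
gripper_width: 29.9
grasp_force: 0.0
```

>>> arm_command(rows=[[[-0.187,0.769,0.2],[0,0,0]],[[-0.187,0.769,0.2],[0,0,0]],[[-0.187,0.769,0.2],[0,0,0]],[[-0.187,0.769,0.2],[0,0,0]],[[-0.187,0.769,0.2],[0,0,0]]])

```text
clock: 3.7
position: [498.8, 398.1, 196.5]
ee_rot: [-0.095, 0.995, -0.001, -0.001]
contact_force: [-0.8, 0.1, -0.1]
gripper_width: 29.6
grasp_force: 0.0
```

Run:
```python
from h import *
s=arm.read_state();print(s["clock"],s["position"],s["joints"],s["gripper_width"],s["contact_force"])
im,d,P=look("wrist","w1")
hsv=cv2.cvtColor(im,cv2.COLOR_BGR2HSV);x,y,z=P[...,0],P[...,1],P[...,2]
B=(z>35)&(z<65)&(x>400)&(x<600)&(y>310)&(y<520)
m=B&(hsv[...,1]>150)&(hsv[...,0]>100)&(hsv[...,0]<130);print("blue",P[m].mean(0),m.sum())
m=B&(hsv[...,1]>150)&((hsv[...,0]<8)|(hsv[...,0]>172));print("red",P[m].mean(0),m.sum())
m=(z>90)&(z<125)&(abs(x-503)<60)&(abs(y-415)<40);print("paddle",P[m].mean(0),P[m].min(0),P[m].max(0),m.sum())
```

```text
3.7 [498.8 398.1 196.5] [ 0.9  0.4 -0.  -0.  -1.1 -2.3] 29.628429841548936 [-0.8  0.1 -0.1]
blue [nan nan nan] 0
red [511.9 363.9  50.4] 494
paddle [499.6 412.6 107.3] [486.6 404.5  90. ] [517.6 422.  111.8] 720<stdin>:6: RuntimeWarning: Mean of empty slice.
  ret = um.true_divide(
```

View pics/w1.png

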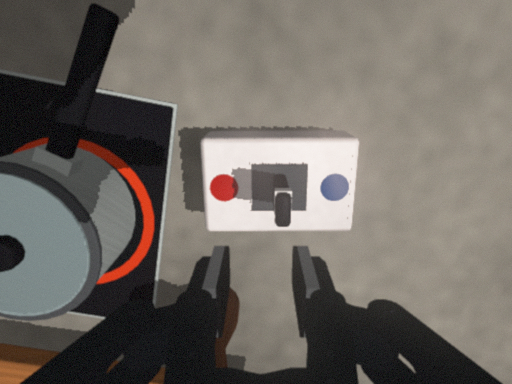

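The wrist view shows the switch box with its red dot at (223,187), blue dot at (334,187) and paddle top at (283,190), all clear of the fingers.

Run:
```python
from h import *
c=np.array([502.5,413.5,150]);u=np.array([-.187,.982,0])
plan([(c,DOWN(10.8)),(c-[0,0,66],None),(c-[0,0,66]+u*24,None)])
```

```text
[[-0.027, 0.065, 0.189],[-0.001, -0.001, 0.001]] -> [502.5 413.5 150. ] rows>= 2
[[-0.0, -0.001, 0.264],[0.0, 0.0, 0.0]] -> [502.5 413.5  84. ] rows>= 2
[[-0.0, 0.096, 0.0],[0.0, 0.0, 0.0]] -> [498.  437.1  84. ] rows>= 1
```

>>> arm_command(rows=[[[-0.027,0.065,0.18],[0,0,0]],[[-0.027,0.065,0.18],[0,0,0]],[[-0.027,0.065,0.3],[0,0,0]],[[-0.027,0.065,0.45],[0,0,0]],[[-0.027,0.065,0.45],[0,0,0]]])

```text
clock: 4.25
position: [501.0, 407.5, 83.5]
ee_rot: [-0.092, 0.996, -0.003, -0.004]
contact_force: [-1.2, -0.4, -1.0]
gripper_width: 29.9
grasp_force: 0.0
```

>>> arm_command(rows=[[[0,0.04,0],[0,0,0]],[[0,0.07,0],[0,0,0]],[[0,0.095,0],[0,0,0]],[[0,0.095,0],[0,0,0]],[[0,0.095,0],[0,0,0]]])

```text
clock: 4.75
position: [499.2, 435.3, 88.7]
ee_rot: [-0.094, 0.996, 0.001, 0.001]
contact_force: [1.5, -2.6, 3.3]
gripper_width: 29.8
grasp_force: 1.7
```

Run:
```python
from h import *
s=arm.read_state();print(s["clock"],s["position"],s["gripper_width"],s["contact_force"],s["wrist_torque"])
for c in ["wrist","scene"]:
    im,d,P=look(c,"sw_"+c)
    z=P[...,2];m=(z>65)&(z<115)&(abs(P[...,0]-500)<40)&(abs(P[...,1]-425)<45);print(m.sum())
im=cv2.imread("pics/sw_wrist.png");i2=cv2.imread("pics/sw_scene.png")[70:180,290:440]
cv2.imwrite("pics/sw.png",np.hstack([im,cv2.resize(i2,(288,384),interpolation=cv2.INTER_CUBIC)]))
```

```text
4.75 [499.2 435.3  88.7] 29.76472608930311 [ 1.5 -2.6  3.3] [-0.8 -0.4  0. ]
4912
166
```

View pics/sw.png

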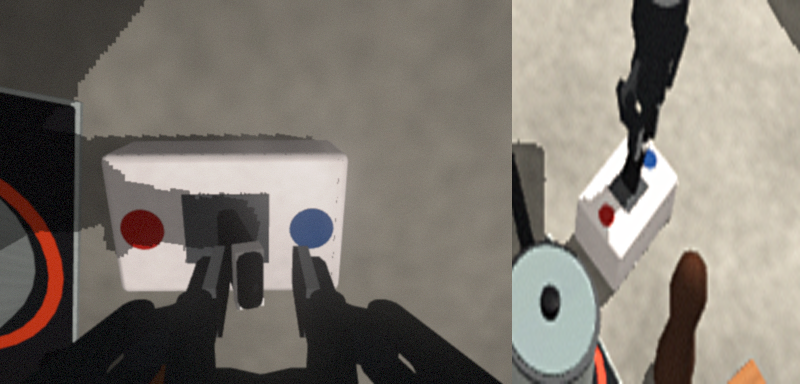

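The finger is pushing the paddle over towards blue, but not far enough. I'll press a bit further and measure the tip.

>>> arm_command(rows=[[[0,0.025,0],[0,0,0]],[[0,0.025,0],[0,0,0]],[[0,0.025,0],[0,0,0]],[[0,0.025,0],[0,0,0]],[[0,0.025,0],[0,0,0]]])

```text
clock: 5.35
position: [497.5, 440.6, 86.9]
ee_rot: [-0.094, 0.996, -0.0, -0.0]
contact_force: [2.1, -4.5, 1.9]
gripper_width: 29.7
grasp_force: 2.4
```

Run:
```python
from h import *
s=arm.read_state();print(s["clock"],s["position"],s["gripper_width"],s["contact_force"],s["wrist_torque"])
im,d,P=look("wrist","sw2")
u=np.array([-.187,.982]);c=np.array([502.5,413.5])
S=(P[...,:2]-c)@u;T=(P[...,:2]-c)@np.array([.982,.187])
z=P[...,2]
v,uu=np.mgrid[0:384,0:512]
m=(z>98)&(z<114)&(abs(T)<20)&(S>-5)&(S<40)
g=im.max(2)
n,l,st,ce=cv2.connectedComponentsWithStats(m.astype(np.uint8))
for k in range(1,n):
    if st[k,4]>60:
        mm=l==k;print(ce[k],st[k],S[mm].min(),S[mm].max(),S[mm].mean(),z[mm].mean(),T[mm].mean())
```

```text
5.35 [497.5 440.6  86.9] 29.655193346339377 [ 2.1 -4.5  1.9] [-1.2 -0.9  0. ]
[252.  277.7] [ 236  247   32   64 1767] 16.566050824810464 30.31927556732838 23.661683055138504 102.69629279238765 -2.8661967132387667
[212.5 272. ] [189 253  39  63 805] -1.2488893855351257 12.633390214829959 7.304878721778664 106.44771250199547 -8.195981943665094
```

The tip is about 23.7 mm over, which is about 0.40 rad. Hold, then release.

>>> arm_command(rows=[[[0,0,0],[0,0,0]],[[0,0,0],[0,0,0]],[[0,0,0],[0,0,0]],[[0,0,0],[0,0,0]],[[0,0,0],[0,0,0]]])

```text
clock: 5.9
position: [497.5, 440.8, 86.9]
ee_rot: [-0.094, 0.996, -0.0, -0.0]
contact_force: [3.2, -4.7, 1.5]
gripper_width: 29.9
grasp_force: 2.4
```

>>> arm_command(rows=[[[0,0,0],[0,0,0]],[[0,0,0],[0,0,0]],[[0,0,0],[0,0,0]],[[0,0,0],[0,0,0]],[[0,0,0],[0,0,0]]])

```text
clock: 6.4
position: [497.5, 440.8, 86.9]
ee_rot: [-0.094, 0.996, -0.0, -0.0]
contact_force: [3.0, -4.3, 1.6]
gripper_width: 29.6
grasp_force: 2.4
```

>>> arm_command(rows=[[[0,-0.04,0],[0,0,0]],[[0,-0.08,0],[0,0,0]],[[0,-0.115,0],[0,0,0]],[[0,-0.115,0],[0,0,0]],[[0,-0.115,0],[0,0,0]]])

```text
clock: 6.9
position: [502.8, 412.7, 87.0]
ee_rot: [-0.093, 0.996, 0.0, 0.0]
contact_force: [-0.3, -1.1, 0.8]
gripper_width: 30.2
grasp_force: 0.0
```

>>> arm_command(rows=[[[0,0,-0.2],[0,0,0]],[[0,0,-0.4],[0,0,0]],[[0,0,-0.4],[0,0,0]],[[0,0,-0.4],[0,0,0]],[[0,0,-0.4],[0,0,0]]])

```text
clock: 7.4
position: [502.1, 412.6, 185.9]
ee_rot: [-0.094, 0.996, -0.0, -0.001]
contact_force: [-0.4, 0.5, -0.8]
gripper_width: 29.9
grasp_force: 0.0
```

Run:
```python
from h import *
s=arm.read_state();print(s["clock"],s["position"],s["gripper_width"],s["contact_force"],s["joints"])
im,d,P=look("wrist","w3")
z=P[...,2]
m=(z>100)&(z<125)&(abs(P[...,0]-503)<40)&(abs(P[...,1]-415)<30);print("paddle",P[m].mean(0))
# handle
h=(z>60)&(z<85)&(P[...,0]>350)&(P[...,0]<500)&(P[...,1]>180)&(P[...,1]<300)
p=P[h];print(h.sum(),cv2.fitLine(p[:,:2].astype(np.float32),cv2.DIST_HUBER,0,.01,.01).ravel(),p.min(0),p.max(0),np.median(p[:,2]))
print(cv2.minAreaRect(p[:,:2].astype(np.float32)))
```

```text
7.4 [502.1 412.6 185.9] 29.945991158222352 [-0.4  0.5 -0.8] [ 0.9  0.5  0.  -0.  -1.1 -2.3]
paddle [500.2 414.6 107. ]
5289 [  1.   -0.3 441.8 249.5] [389.7 213.9  60. ] [500.  270.6  74.1] 70.98493465789261
((446.4893798828125, 245.6549072265625), (25.409055709838867, 121.37712860107422), 70.58203887939453)
```

```bash
cat >> h.py <<'E'
def pan():
    im,d,P=look("top")
    x,y,z=P[...,0],P[...,1],P[...,2]
    hsv=cv2.cvtColor(im,cv2.COLOR_BGR2HSV)
    m=(z>60)&(z<130)&(x>460)&(x<690)&(y>-90)&(y<300)&(hsv[...,2]>85)&(hsv[...,1]<120)
    n,l,st,ce=cv2.connectedComponentsWithStats(m.astype(np.uint8));k=1+np.argmax(st[1:,4]);mm=l==k
    q=P[mm];print("pan mask",mm.sum(),"z",np.percentile(q[:,2],[5,50,95]))
    r=cv2.minEnclosingCircle(q[:,:2].astype(np.float32));print("pan circle",np.round(r[0],1),round(r[1],1),"mean",q.mean(0))
    return im,d,P
E
python3 - <<'E'
from h import *
im,d,P=pan()
h=(P[...,2]>55)&(P[...,2]<85)&(P[...,0]>370)&(P[...,0]<495)&(P[...,1]>200)&(P[...,1]<290)
f=cv2.fitLine(P[h][:,:2].astype(np.float32),cv2.DIST_HUBER,0,.01,.01).ravel();print(h.sum(),np.degrees(np.arctan2(f[1],f[0])),f[2:])
g=np.array([450,243.5])
plan([([*g,160],DOWN(-17)),([*g,47],None)])
E
```

```text
pan mask 1694 z [ 93.3  97.5 101.5]
pan circle [585.8 206.6] 71.4 mean [583.6 206.2  97.6]
283 -16.314247 [442.4 244.2]
[[0.331, -0.624, 0.103],[-0.001, -0.001, 0.154]] -> [450.  243.5 160. ] rows>= 4
[[-0.0, -0.001, 0.452],[0.0, 0.0, 0.0]] -> [450.  243.5  47. ] rows>= 3
```

>>> arm_command(rows=[[[0.331,-0.624,0.1],[0,0,0.152]],[[0.331,-0.624,0.1],[0,0,0.152]],[[0.331,-0.624,0.1],[0,0,0.152]],[[0.331,-0.624,0.1],[0,0,0.152]],[[0.331,-0.624,0.1],[0,0,0.152]]], grip=0.8)

```text
clock: 8.0
position: [448.2, 240.1, 160.5]
ee_rot: [0.146, 0.989, -0.002, -0.002]
contact_force: [0.6, 1.0, 0.3]
gripper_width: 68.1
grasp_force: 0.0
```

Run:
```python
from h import *
s=arm.read_state();print(s["position"],s["gripper_width"])
plan([([450,242,160],DOWN(-16.5)),([450,242,47],None)])
```

```text
[448.2 240.1 160.5] 68.05655107755656
[[-0.005, 0.009, 0.002],[-0.001, -0.001, -0.002]] -> [450. 242. 160.] rows>= 1
[[0.0, 0.001, 0.452],[0.0, 0.0, 0.0]] -> [450. 242.  47.] rows>= 3
```

>>> arm_command(rows=[[[-0.005,0.009,0.15],[0,0,0]],[[-0.005,0.009,0.3],[0,0,0]],[[-0.005,0.009,0.4],[0,0,0]],[[-0.005,0.009,0.454],[0,0,0]],[[-0.005,0.009,0.454],[0,0,0]]])

```text
clock: 8.5
position: [451.4, 245.2, 45.7]
ee_rot: [0.144, 0.99, -0.002, -0.002]
contact_force: [-0.1, -1.2, -0.0]
gripper_width: 68.4
grasp_force: 0.0
```

>>> arm_command(rows=[[[0,0,0],[0,0,0]],[[0,0,0],[0,0,0]],[[0,0,0],[0,0,0]],[[0,0,0],[0,0,0]],[[0,0,0],[0,0,0]]], grip=0)

```text
clock: 9.0
position: [452.7, 246.2, 49.6]
ee_rot: [0.144, 0.99, 0.001, 0.001]
contact_force: [-1.0, 0.9, 6.5]
gripper_width: 18.6
grasp_force: 60.4
```

>>> arm_command(rows=[[[-0.005,-0.015,0],[0,0,0]],[[-0.01,-0.035,0],[0,0,0]],[[-0.018,-0.06,0],[0,0,0]],[[-0.027,-0.09,0],[0,0,0]],[[-0.036,-0.12,0],[0,0,0]]])

```text
clock: 9.5
position: [454.3, 216.5, 49.6]
ee_rot: [0.143, 0.99, 0.002, 0.002]
contact_force: [-0.9, 4.9, 1.9]
gripper_width: 19.2
grasp_force: 60.1
```

>>> arm_command(rows=[[[-0.018,-0.06,0],[0,0,0]],[[-0.036,-0.12,0],[0,0,0]],[[-0.054,-0.18,0],[0,0,0]],[[-0.072,-0.24,0],[0,0,0]],[[-0.09,-0.3,0],[0,0,0]]])

```text
clock: 10.0
position: [454.6, 137.5, 49.6]
ee_rot: [0.143, 0.99, 0.002, 0.002]
contact_force: [0.7, 4.5, 2.4]
gripper_width: 19.0
grasp_force: 60.1
```

>>> arm_command(rows=[[[-0.018,-0.06,0],[0,0,0]],[[-0.036,-0.12,0],[0,0,0]],[[-0.054,-0.18,0],[0,0,0]],[[-0.066,-0.22,0],[0,0,0]],[[-0.075,-0.25,0],[0,0,0]]])

```text
clock: 10.5
position: [454.5, 71.7, 49.6]
ee_rot: [0.144, 0.99, 0.001, 0.002]
contact_force: [-0.2, 6.5, 4.8]
gripper_width: 18.9
grasp_force: 60.4
```

>>> arm_command(rows=[[[0,0,0],[0,0,0]],[[0,0,0],[0,0,0]]])

```text
clock: 10.7
position: [454.2, 71.2, 49.3]
ee_rot: [0.145, 0.989, 0.001, 0.001]
contact_force: [4.5, -1.7, 4.5]
gripper_width: 18.5
grasp_force: 60.4
```

Run:
```python
from h import *
im,d,P=pan();cv2.imwrite("pics/t4.png",im)
s=arm.read_state();print(s["clock"],s["position"],s["contact_force"])
h=(P[...,2]>55)&(P[...,2]<85)&(P[...,0]>370)&(P[...,0]<495)&(P[...,1]>20)&(P[...,1]<130)
print(h.sum())
```

```text
pan mask 1662 z [ 93.3  97.8 101.8]
pan circle [584.   31.3] 71.7 mean [584.5  31.2  97.7]
10.75 [454.1  71.2  49.1] [ 4.5 -1.7  5.3]
59
```

View pics/t4.png

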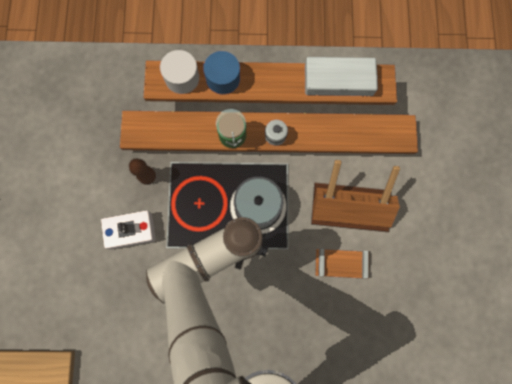

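The pan is centred over the white ring at (258,203), within about 1–2 mm. I'll release it, lift, and plan the brush approach.

>>> arm_command(rows=[[[0,0,0],[0,0,0]],[[0,0,0],[0,0,0]],[[0,0,0],[0,0,0]],[[0,0,0],[0,0,0]],[[0,0,0],[0,0,0]]], grip=0.7)

```text
clock: 11.25
position: [452.1, 70.8, 48.2]
ee_rot: [0.145, 0.989, -0.0, -0.001]
contact_force: [0.5, -0.3, 0.1]
gripper_width: 59.9
grasp_force: 0.0
```

>>> arm_command(rows=[[[0,0,-0.2],[0,0,0]],[[0,0,-0.4],[0,0,0]],[[0,0,-0.6],[0,0,0]],[[0,0,-0.8],[0,0,0]],[[0,0,-0.8],[0,0,0]]])

```text
clock: 11.75
position: [456.3, 72.2, 255.9]
ee_rot: [0.144, 0.99, 0.004, 0.007]
contact_force: [1.2, -0.1, -0.3]
gripper_width: 60.1
grasp_force: 0.0
```

```bash
cat >> h.py <<'E'
c5,s5=np.cos(np.radians(5)),np.sin(np.radians(5))
A=np.array([.574*c5,-.574*s5,.819]);N=np.array([.819*c5,-.819*s5,-.574]);Y=np.array([s5,c5,0])
BR=ori(N,Y)
E
python3 - <<'E'
from h import *
pan()
s=arm.read_state();print(np.round(s["joints"],2),s["position"],s["contact_force"])
G=np.array([625.1,-176.9,99.6])  # grasp left brush
T=G+19*N
plan([([480,-60,260],DOWN(-5)),(T-130*N+60*A,BR)])
E
```

```text
pan mask 1223 z [ 93.2  97.6 102. ]
pan circle [583.7  31. ] 71.3 mean [595.6  22.5  97.6]
[ 0.5  0.1 -0.3  0.  -1.1 -2.4] [454.1  71.8 252. ] [-0.1 -0.5 -0.8]
[[-0.25, -0.475, -0.033],[0.002, 0.002, -0.064]] -> [480. -60. 260.] rows>= 3
[[-0.197, -0.207, 0.095],[-0.0, -0.153, -0.0]] -> [ 524.4 -116.   236.2] rows>= 4
[[-0.13, -0.207, 0.175],[-0.0, -0.153, -0.0]] -> [ 568.9 -171.9  212.5] rows>= 4
```

>>> arm_command(rows=[[[-0.25,-0.475,-0.033],[0,0,-0.064]],[[-0.25,-0.475,-0.033],[0,0,-0.064]],[[-0.25,-0.475,-0.033],[0,0,-0.064]],[[-0.25,-0.475,-0.033],[0,0,-0.064]],[[-0.25,-0.475,-0.033],[0,0,-0.064]]])

```text
clock: 12.3
position: [477.7, -61.6, 254.9]
ee_rot: [0.046, 0.999, -0.0, -0.002]
contact_force: [-0.5, -0.2, 0.1]
gripper_width: 59.7
grasp_force: 0.0
```

>>> arm_command(rows=[[[-0.197,-0.207,0.095],[0,-0.153,0]],[[-0.197,-0.207,0.095],[0,-0.153,0]],[[-0.197,-0.207,0.095],[0,-0.153,0]],[[-0.197,-0.207,0.095],[0,-0.153,0]],[[-0.197,-0.207,0.095],[0,-0.153,0]]])

```text
clock: 12.8
position: [520.0, -115.8, 230.7]
ee_rot: [0.042, 0.971, -0.011, 0.236]
contact_force: [-0.1, 0.1, 0.8]
gripper_width: 59.8
grasp_force: 0.0
```

>>> arm_command(rows=[[[-0.13,-0.207,0.175],[0,-0.153,0]],[[-0.13,-0.207,0.175],[0,-0.153,0]],[[-0.13,-0.207,0.175],[0,-0.153,0]],[[-0.13,-0.207,0.175],[0,-0.153,0]],[[-0.13,-0.207,0.175],[0,-0.153,0]]])

```text
clock: 13.3
position: [556.5, -184.8, 205.5]
ee_rot: [0.032, 0.924, 0.011, 0.381]
contact_force: [-0.6, -0.9, -1.0]
gripper_width: 60.1
grasp_force: 0.0
```

Run:
```python
from h import *
s=arm.read_state();print(s["clock"],[round(j,2) for j in s["joints"]],s["position"],R.from_quat(s["ee_rot"]).as_matrix())
im,d,P=look("wrist","w5");np.savez("w5.npz",im=im,P=P)
T=np.array([625.1,-176.9,99.6])+19*N
z=P[...,2];m=(z>120)&(z<200)&(P[...,0]>600)&(P[...,0]<720)&(P[...,1]>-230)&(P[...,1]<-130)
p=P[m];print(m.sum());f=cv2.fitLine(p.astype(np.float32),cv2.DIST_HUBER,0,.01,.01).ravel();print(f.round(3))
plan([(T-60*N,BR),(T,BR)])
```

```text
13.3 [np.float64(-0.11), np.float64(0.12), np.float64(-0.52), np.float64(-0.44), np.float64(-0.17), np.float64(-1.12)] [ 556.5 -184.8  205.5] [[-0.7  0.1  0.7]
 [ 0.1  1.  -0. ]
 [-0.7  0.  -0.7]]
2055
[   0.6   -0.1    0.8  649.4 -180.   150.3]
[[0.127, 0.033, 0.331],[0.018, -0.057, -0.005]] -> [ 591.6 -174.   123.1] rows>= 2
[[-0.0, -0.001, 0.24],[0.0, -0.0, -0.0]] -> [ 640.6 -178.3   88.7] rows>= 2
```

View pics/w5.png

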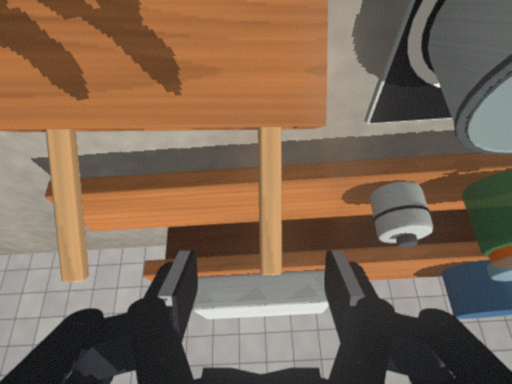

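The wrist view shows the handles at (270,200) and (65,205), but joint 5 is sitting at its limit (a near-straight wrist). I'll take a few poses to fit the arm kinematics and choose a feasible wrist branch.

```bash
cat > rec.py <<'E'
from h import *
import json
s=arm.read_state();open("rec.jsonl","a").write(json.dumps([list(map(float,s["joints"])),list(map(float,s["position"])),list(map(float,s["ee_rot"]))])+"\n")
print([round(float(j),3) for j in s["joints"]])
E
python3 rec.py
```

```text
[-0.112, 0.117, -0.518, -0.453, -0.175, -1.117]
```

>>> arm_command(rows=[[[0,0,-0.3],[0,0.1,0]],[[0,0,-0.3],[0,0.1,0]],[[0,0,-0.3],[0,0.1,0]],[[0,0,-0.3],[0,0.1,0]],[[0,0,-0.3],[0,0.1,0]]])

```text
clock: 13.85
position: [502.3, -184.6, 258.2]
ee_rot: [0.031, 0.972, 0.016, 0.23]
contact_force: [-0.8, 0.0, -1.2]
gripper_width: 59.5
grasp_force: 0.0
```

```bash
python3 rec.py
```

```text
[-0.081, 0.021, -0.443, -0.088, -0.646, -1.494]
```

>>> arm_command(rows=[[[0.6,0,-0.1],[0.1,0,0]],[[0.6,0,-0.1],[0.1,0,0]],[[0.6,0,-0.1],[0.1,0,0]],[[0.6,0,-0.1],[0.1,0,0]],[[0.6,0,-0.1],[0.1,0,0]]])

```text
clock: 14.35
position: [359.0, -177.1, 220.1]
ee_rot: [0.068, 0.964, -0.135, 0.219]
contact_force: [-70.0, -12.3, -80.2]
gripper_width: 59.8
grasp_force: 0.0
```

```bash
python3 rec.py
```

```text
[0.091, -0.256, -1.07, 0.792, -0.475, -2.467]
```

>>> arm_command(rows=[[[-0.8,0,-0.2],[-0.1,0.1,0]],[[-0.8,0,-0.2],[-0.1,0.1,0]],[[-0.8,0,-0.2],[-0.1,0.1,0]],[[-0.8,0,-0.2],[-0.1,0.1,0]],[[-0.8,0,-0.2],[-0.1,0.1,0]]])

```text
clock: 14.85
position: [502.3, -179.2, 339.0]
ee_rot: [0.051, 0.996, 0.032, 0.073]
contact_force: [0.3, 0.2, 0.6]
gripper_width: 60.0
grasp_force: 0.0
```

```bash
python3 rec.py
cat > kin.py <<'E'
from h import *
import json
rows=[json.loads(l) for l in open("rec.jsonl")]
rows.append([[-1.074,.385,.008,0,-1.194,-.259],[147.246,-607.386,231.312],[-0.118,0.993,0,0]])
M=[];b=[]
for j,p,q in rows:
    j=np.array(j);fd=j[1]-j[2];zt=R.from_quat(q).as_matrix()[:,2]
    Rz=R.from_euler("z",j[0]).as_matrix()
    cols=[Rz@[1,0,0],Rz@[np.sin(j[1]),0,np.cos(j[1])],Rz@[np.sin(fd),0,np.cos(fd)],Rz@[np.cos(fd),0,-np.sin(fd)],np.array([0,0,1.]),Rz@[0,1,0],zt]
    M.append(np.array(cols).T);b.append(p)
M=np.vstack(M);b=np.hstack(b)
x,res,rk,sv=np.linalg.lstsq(M,b,rcond=None)
if __name__=="__main__":
    print("a l2 e l3 h d L",x,"rank",rk,"sv",sv,"resid",(M@x-b).reshape(-1,3))
    for j,p,q in rows:
        # tool z in forearm frame
        Rm=R.from_quat(q).as_matrix();fd=j[1]-j[2];F=R.from_euler("z",j[0]).as_matrix()@np.array([[np.cos(fd),0,np.sin(fd)],[0,1,0],[-np.sin(fd),0,np.cos(fd)]])
        print(np.round(j[3:],2),"tz in F",(F.T@Rm)[:,2].round(3),"tx",(F.T@Rm)[:,0].round(3))
E
python3 kin.py
```

```text
[-0.078, 0.106, -0.081, -0.071, -1.24, -1.577]
a l2 e l3 h d L [ 207.8  411.2   16.2  252.4   78.6 -150.9  141.8] rank 7 sv [4.3 3.2 2.2 0.7 0.5 0.3 0.1] resid [[ -6.7 -18.5  46. ]
 [ -2.9   0.2   6.5]
 [ -0.3  12.1 -39.1]
 [  7.7  -2.6 -22.3]
 [  7.4   5.4   8.8]]
[-0.5 -0.2 -1.1] tz in F [ 1.   0.1 -0.2] tx [-0.2 -0.  -1. ]
[-0.1 -0.7 -1.5] tz in F [ 0.8  0.1 -0.6] tx [-0.6 -0.  -0.8]
[ 0.8 -0.5 -2.5] tz in F [ 0.9 -0.3 -0.3] tx [-0.3  0.2 -0.9]
[-0.1 -1.2 -1.6] tz in F [ 0.3  0.1 -0.9] tx [-0.9  0.  -0.3]
[ 0.  -1.2 -0.3] tz in F [ 0.4  0.  -0.9] tx [-0.2 -1.  -0.1]
```

>>> arm_command(rows=[[[0,0,0],[0.15,-0.1,0]],[[0,0,0],[0.15,-0.1,0]],[[0,0,0],[0.15,-0.1,0]],[[0,0,0],[0.15,-0.1,0]],[[0,0,0],[0.15,-0.1,0]]])

```text
clock: 15.35
position: [497.0, -179.1, 333.0]
ee_rot: [0.068, 0.952, -0.213, 0.209]
contact_force: [-0.3, -0.3, -1.2]
gripper_width: 59.6
grasp_force: 0.0
```

```bash
python3 rec.py
```

```text
[0.173, -0.067, -0.666, 0.761, -0.792, -2.387]
```

>>> arm_command(rows=[[[0,-0.4,0],[-0.2,-0.1,0]],[[0,-0.4,0],[-0.2,-0.1,0]],[[0,-0.4,0],[-0.2,-0.1,0]],[[0,-0.4,0],[-0.2,-0.1,0]],[[0,-0.4,0],[-0.2,-0.1,0]]])

```text
clock: 15.85
position: [476.3, -269.7, 372.6]
ee_rot: [0.017, 0.955, -0.029, 0.294]
contact_force: [-1.2, -1.3, -0.1]
gripper_width: 59.3
grasp_force: 0.0
```

```bash
python3 rec.py
```

```text
[-0.271, -0.077, -0.282, -0.126, -0.776, -1.273]
```

>>> arm_command(rows=[[[0,0,0],[-0.2,0.1,0]],[[0,0,0],[-0.2,0.1,0]],[[0,0,0],[-0.2,0.1,0]],[[0,0,0],[-0.2,0.1,0]],[[0,0,0],[-0.2,0.1,0]]])

```text
clock: 16.35
position: [477.0, -271.3, 371.0]
ee_rot: [-0.069, 0.951, 0.271, 0.133]
contact_force: [-0.3, 0.1, -0.2]
gripper_width: 59.8
grasp_force: 0.0
```

```bash
python3 rec.py; sed -i 's/^    M.append.*/    P4=Rz@np.array([[np.cos(fd),0,np.sin(fd)],[0,1,0],[-np.sin(fd),0,np.cos(fd)]])@R.from_euler("x",-j[3]).as_matrix()\n    cols+=[P4[:,1],P4[:,2],np.cross(zt,P4[:,1])]\n    M.append(np.array(cols).T);b.append(p)/' kin.py; python3 kin.py | head -20;  cat rec.jsonl
```

```text
[-0.584, 0.286, 0.292, -0.604, -1.691, -0.883]
a l2 e l3 h d L [   0.   564.6   -0.2  421.8  161.1   -0.   297.7 -159.8    0.1   -0. ] rank 10 sv [6.  4.8 3.9 1.4 1.1 1.  0.8 0.3 0.3 0.2] resid [[-0.  -0.  -0. ]
 [-0.  -0.   0. ]
 [ 0.  -0.   0. ]
 [-0.  -0.   0. ]
 [-0.  -0.   0. ]
 [ 0.  -0.   0. ]
 [-0.1 -0.   0. ]
 [ 0.2  0.  -0.1]]
[-0.5 -0.2 -1.1] tz in F [ 1.   0.1 -0.2] tx [-0.2 -0.  -1. ]
[-0.1 -0.7 -1.5] tz in F [ 0.8  0.1 -0.6] tx [-0.6 -0.  -0.8]
[ 0.8 -0.5 -2.5] tz in F [ 0.9 -0.3 -0.3] tx [-0.3  0.2 -0.9]
[-0.1 -1.2 -1.6] tz in F [ 0.3  0.1 -0.9] tx [-0.9  0.  -0.3]
[ 0.8 -0.8 -2.4] tz in F [ 0.7 -0.5 -0.5] tx [-0.5  0.2 -0.9]
[-0.1 -0.8 -1.3] tz in F [ 0.7  0.1 -0.7] tx [-0.7 -0.2 -0.7]
[-0.6 -1.7 -0.9] tz in F [-0.1  0.6 -0.8] tx [-0.8 -0.6 -0.3]
[ 0.  -1.2 -0.3] tz in F [ 0.4  0.  -0.9] tx [-0.2 -1.  -0.1]
[[-0.11201127894704437, 0.11692530214788212, -0.517892355123998, -0.4534565806553647, -0.174660094498015, -1.1167069973617125], [555.3762237632624, -184.22051737666646, 203.83289927351868], [0.03424611298069124, 0.923969952836062, 0.012688928350491319, 0.3807173769
[... 958 characters left out ...]
], [497.0422000201358, -179.06410192469312, 333.0122311402209], [0.06806688937487025, 0.9518971917213175, -0.2130884132320267, 0.20940860323815574]]
[[-0.2708491612889355, -0.07745438276094262, -0.28239431319066727, -0.12568297205811718, -0.7759794780285221, -1.2726919163497494], [476.3326952195648, -269.67583846459985, 372.5732967604066], [0.01708544665079864, 0.9552529148367139, -0.028519347350206586, 0.29391597955099846]]
[[-0.5835178337764296, 0.28596223286002, 0.29227943210912666, -0.6042624056132383, -1.69113003115162, -0.8828410654610767], [476.9782676263124, -271.27083416984243, 371.00193552567424], [-0.06855441737961522, 0.9508714840302546, 0.27124264939163706, 0.13255616872423712]]
```

```bash
cat > ik.py <<'E'
from h import *
import json
from scipy.optimize import least_squares
rows=[json.loads(l) for l in open("rec.jsonl")]
LO=np.array([-3.14,-1.21,-1.07,-3.16,-2.99,-3.1]);HI=np.array([3.14,2.06,1.41,2.05,-.16,3.1])
OFF=None
def fk(j):
    fd=j[1]-j[2]
    F=R.from_euler("z",j[0])*R.from_euler("y",fd)
    P4=F*R.from_euler("x",-j[3])
    zt=P4.apply([np.cos(j[4]),0,np.sin(j[4])]);y4=P4.apply([0,1,0])
    p=R.from_euler("z",j[0]).apply([564.6*np.sin(j[1]),0,564.6*np.cos(j[1])+161.1])+F.apply([421.8,0,0])+297.7*zt-159.8*y4
    H=R.from_matrix(np.c_[np.cross(y4,zt),y4,zt])*R.from_euler("z",-j[5])
    return p,(H*OFF if OFF is not None else H)
OFF=None
_o=[fk(j)[1].inv()*R.from_quat(q) for j,p,q in rows]
OFF=_o[0]
ERR=max((a.inv()*OFF).magnitude() for a in _o)
def ik(p,rot,seed=None,n=40,m=.02):
    rng=np.random.default_rng(0);sols=[]
    def f(j):
        a,b=fk(j);return np.r_[(a-p)/100,(b.inv()*rot).as_rotvec()]
    for k in range(n if seed is None else 1):
        x0=rng.uniform([-1,-.6,-1,-3.1,-2,-3],[.6,1,1,2,-.2,3]) if seed is None else np.clip(seed,LO+m+1e-6,HI-m-1e-6)
        r=least_squares(f,x0,bounds=(LO+m,HI-m))
        if r.cost<1e-7 and not any(np.abs(r.x-s).max()<.02 for s in sols): sols.append(r.x)
    return sols
GL=np.array([625.1,-176.9,99.6]);GR=np.array([611.4,-335.2,99.6])
E
python3 - <<'E'
from ik import *
print("orient err",ERR)
FL=BR*R.from_euler("z",np.pi)
for nm,G in [("L",GL),("R",GR)]:
    for rn,ro in [("A",BR),("B",FL)]:
        for up in [0,50,100,130]:
            for s in ik(G+19*N+up*A,ro): print(nm,rn,up,s.round(2).tolist() if 0 else [round(float(v),2) for v in s])
E
```

```text
orient err 3.2848169680256897e-16
L A 0 [-0.53, 0.45, -0.38, -2.0, -0.4, 0.73]
L A 50 [-0.38, 0.39, -0.26, -1.64, -0.24, 0.25]
L B 0 [-0.53, 0.45, -0.38, -2.0, -0.4, -2.42]
L B 50 [-0.38, 0.39, -0.26, -1.64, -0.24, -2.89]
R A 0 [-0.68, 0.51, -0.19, -1.56, -0.48, 0.36]
R A 50 [-0.59, 0.47, -0.12, -1.37, -0.42, 0.09]
R A 100 [-0.51, 0.44, -0.06, -1.16, -0.38, -0.19]
R A 130 [-0.46, 0.43, -0.03, -1.03, -0.36, -0.35]
R B 0 [-0.68, 0.51, -0.19, -1.56, -0.48, -2.78]
R B 50 [-0.59, 0.47, -0.12, -1.37, -0.42, -3.05]
R B 100 [-0.51, 0.44, -0.06, -1.16, -0.38, 2.95]
R B 130 [-0.46, 0.43, -0.03, -1.03, -0.36, 2.79]
```

```bash
cat > scan.py <<'E'
from ik import *
for nm,G in [("L",GL),("R",GR)]:
    for rn,fl in [("A",0),("B",np.pi)]:
        for psi in [-30,-20,-10,0,10,20,30]:
            out=[]
            for up in [0,40,80,120]:
                ro=R.from_rotvec(A*np.radians(psi)/np.linalg.norm(A))*BR*R.from_euler("z",fl)
                z=ro.as_matrix()[:,2]
                ss=ik(G+19*z+up*A,ro,n=14)
                out.append("|".join("%.1f,%.1f,%.1f"%tuple(s[3:]) for s in ss) or "-")
            print(nm,rn,psi,out)
E
python3 scan.py
```

```text
L A -30 ['-', '-', '-', '-']
L A -20 ['-3.1,-0.7,1.8', '-3.1,-0.6,1.8', '-', '-']
L A -10 ['-2.6,-0.5,1.4', '-2.5,-0.3,1.2', '-', '-']
L A 0 ['-2.0,-0.4,0.7', '-1.7,-0.3,0.4', '-', '-']
L A 10 ['-1.7,-0.5,0.4', '-1.5,-0.5,0.2', '-1.4,-0.4,-0.1', '-1.2,-0.4,-0.3']
L A 20 ['-1.5,-0.7,0.3', '-1.4,-0.7,0.1', '-1.3,-0.7,-0.0', '-1.2,-0.6,-0.2']
L A 30 ['-1.4,-0.9,0.2', '-1.4,-0.9,0.1', '-1.3,-0.9,-0.0', '-1.3,-0.9,-0.1']
L B -30 ['-', '-', '-', '-']
L B -20 ['-3.1,-0.7,-1.3', '-3.1,-0.6,-1.3', '-', '-']
L B -10 ['-2.6,-0.5,-1.8', '-2.5,-0.3,-1.9', '-', '-']
L B 0 ['-2.0,-0.4,-2.4', '-1.7,-0.3,-2.8', '-', '-']
L B 10 ['-1.7,-0.5,-2.7', '-1.5,-0.5,-3.0', '-', '-1.2,-0.4,2.9']
L B 20 ['-1.5,-0.7,-2.9', '-1.4,-0.7,-3.0', '-', '-1.2,-0.6,3.0']
L B 30 ['-1.4,-0.9,-2.9', '-1.4,-0.9,-3.0', '-', '-1.3,-0.9,3.0']
R A -30 ['-3.1,-0.7,1.9', '-3.1,-0.6,1.9', '-', '-']
R A -20 ['-2.6,-0.5,1.5', '-2.5,-0.3,1.3', '-', '-']
R A -10 ['-1.9,-0.4,0.7', '-1.6,-0.2,0.3', '-', '-']
R A 0 ['-1.6,-0.5,0.4', '-1.4,-0.4,0.1', '-1.2,-0.4,-0.1', '-1.1,-0.4,-0.3']
R A 10 ['-1.4,-0.7,0.2', '-1.3,-0.6,0.1', '-1.2,-0.6,-0.1', '-1.1,-0.6,-0.2']
R A 20 ['-1.3,-0.9,0.2', '-1.3,-0.9,0.1', '-1.2,-0.9,-0.1', '-1.2,-0.9,-0.2']
R A 30 ['-1.3,-1.1,0.1', '-1.2,-1.1,0.0', '-1.2,-1.1,-0.1', '-1.2,-1.1,-0.2']
R B -30 ['-3.1,-0.7,-1.3', '-3.1,-0.6,-1.2', '-', '-']
R B -20 ['-2.6,-0.5,-1.7', '-2.5,-0.3,-1.9', '-', '-']
R B -10 ['-1.9,-0.4,-2.4', '-1.6,-0.2,-2.8', '-', '-']
R B 0 ['-1.6,-0.5,-2.8', '-1.4,-0.4,-3.0', '-1.2,-0.4,3.1', '-1.1,-0.4,2.8']
R B 10 ['-1.4,-0.7,-2.9', '-1.3,-0.6,-3.1', '-1.2,-0.6,3.1', '-1.1,-0.6,2.9']
R B 20 ['-1.3,-0.9,-3.0', '-', '-1.2,-0.9,3.1', '-1.2,-0.9,3.0']
R B 30 ['-1.3,-1.1,-3.0', '-', '-1.2,-1.1,3.1', '-1.2,-1.1,3.0']
```

```bash
cat >> ik.py <<'E'
def bpose(G,psi,up=0,back=0,flip=0):
    ro=R.from_rotvec(A*np.radians(psi)/np.linalg.norm(A))*BR*R.from_euler("z",flip)
    z=ro.as_matrix()[:,2];return G+(19-back)*z+up*A,ro
def jplan(j0,js):
    "joint-space waypoints -> calls"
    p,r=fk(j0);out=[];prev=np.array(j0)
    for j in js:
        q0,r0=fk(prev);q1,r1=fk(j)
        n=1
        while True:
            w=[prev+(j-prev)*k/n for k in range(1,n+1)];ps=[(q0,r0)]+[fk(v) for v in w]
            if all(np.linalg.norm(b[0]-a[0])<215 and (a[1].inv()*b[1]).magnitude()<np.radians(38) for a,b in zip(ps,ps[1:])): break
            n+=1
        for v in w:
            t,ro=fk(v);sh=np.round(r.inv().apply(t-p)/250,3);tu=np.round((r.inv()*ro).as_rotvec()/np.pi,3)
            print("[%s,%s]"%(sh.tolist(),tu.tolist()),"->",t,"j",[round(float(a),2) for a in v])
            p=p+r.apply(sh*250);r=r*R.from_rotvec(tu*np.pi)
        prev=j
def jnow(): return np.array(arm.read_state()["joints"],float)
E
python3 - <<'E'
from ik import *
j0=jnow()
far=ik(*bpose(GR,0,up=30,back=110),n=20);print(far)
s=min(far,key=lambda v:abs(v[3]+1.4)+abs(v[5]-.3))
near=[v for v in ik(*bpose(GR,0),n=20)][0]
jplan(j0,[s])
E
```

```text
[array([-0.7,  0.3, -0.3, -1.3, -0.5,  0.1])]
[[-0.257, -0.253, 0.397],[0.048, -0.159, -0.054]] -> [ 572.3 -267.9  277.1] j [-0.63, 0.29, 0.01, -0.95, -1.09, -0.41]
[[0.335, -0.328, 0.1],[0.154, -0.048, -0.002]] -> [ 554.3 -330.2  176.4] j [-0.69, 0.29, -0.27, -1.3, -0.5, 0.07]
```

>>> arm_command(rows=[[[-0.257,-0.253,0.397],[0.048,-0.159,-0.054]],[[-0.257,-0.253,0.397],[0.048,-0.159,-0.054]],[[-0.257,-0.253,0.397],[0.048,-0.159,-0.054]],[[-0.257,-0.253,0.397],[0.048,-0.159,-0.054]],[[-0.257,-0.253,0.397],[0.048,-0.159,-0.054]]], grip=0.6)

```text
clock: 16.85
position: [569.9, -267.0, 274.9]
ee_rot: [-0.067, 0.898, 0.195, 0.389]
contact_force: [-0.2, -0.7, 1.0]
gripper_width: 51.2
grasp_force: 0.0
```

Run:
```python
from ik import *
j0=jnow();print(j0)
far=ik(*bpose(GR,0,up=30,back=110),n=20)
jplan(j0,[far[0]])
```

```text
[-0.6  0.3  0.  -1.  -1.1 -0.4]
[[0.321, -0.332, 0.102],[0.152, -0.049, -0.002]] -> [ 554.3 -330.2  176.4] j [-0.69, 0.29, -0.27, -1.3, -0.5, 0.07]
```

>>> arm_command(rows=[[[0.321,-0.332,0.102],[0.152,-0.049,0]],[[0.321,-0.332,0.102],[0.152,-0.049,0]],[[0.321,-0.332,0.102],[0.152,-0.049,0]],[[0.321,-0.332,0.102],[0.152,-0.049,0]],[[0.321,-0.332,0.102],[0.152,-0.049,0]]])

```text
clock: 17.35
position: [556.2, -330.8, 179.4]
ee_rot: [0.04, 0.886, -0.019, 0.462]
contact_force: [-0.0, -1.1, -0.1]
gripper_width: 51.2
grasp_force: 0.0
```

Run:
```python
from ik import *
j0=jnow();print(j0,arm.read_state()["position"])
im,d,P=look("wrist","w6")
z=P[...,2]
for k,(lo,hi) in {"R":(-390,-290),"L":(-230,-130)}.items():
    m=(z>115)&(z<195)&(P[...,0]>600)&(P[...,0]<720)&(P[...,1]>lo)&(P[...,1]<hi)
    p=P[m];f=cv2.fitLine(p.astype(np.float32),cv2.DIST_HUBER,0,.01,.01).ravel() if m.sum()>50 else []
    print(k,m.sum(),[round(float(v),3) for v in f],np.percentile(p,[2,98],axis=0) if m.sum() else "")
near=ik(*bpose(GR,0),seed=j0)
mid=ik(*bpose(GR,0,back=70),seed=j0)
jplan(j0,mid+near)
```

```text
[-0.7  0.3 -0.3 -1.3 -0.5  0.1] [ 556.2 -330.8  179.4]
R 2538 [0.576, -0.035, 0.817, 632.835, -339.564, 147.606] [[ 610.6 -348.8  116.2]
 [ 657.6 -330.2  182.5]]
L 3342 [0.575, -0.051, 0.817, 647.896, -183.899, 147.758] [[ 625.4 -191.6  116.2]
 [ 673.8 -172.4  182.2]]
[[0.135, 0.001, 0.161],[0.0, 0.001, -0.001]] -> [ 569.8 -331.6  128.9] j [-0.72, 0.39, -0.27, -1.47, -0.51, 0.28]
[[-0.0, -0.0, 0.28],[0.0, -0.0, 0.0]] -> [ 626.9 -336.6   88.7] j [-0.68, 0.51, -0.19, -1.56, -0.48, 0.36]
```

View pics/w6.png

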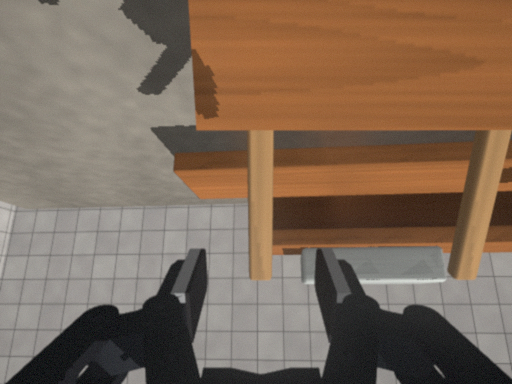

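The right handle lies midway between the open fingers at (260,200). I'll grip it.

>>> arm_command(rows=[[[0.07,-0.005,0.07],[0,0,0]],[[0.141,-0.009,0.152],[0,0,0]],[[0.141,-0.009,0.152],[0,0,0]],[[0.141,-0.009,0.152],[0,0,0]],[[0.141,-0.009,0.152],[0,0,0]]])

```text
clock: 17.9
position: [567.1, -334.8, 130.4]
ee_rot: [0.039, 0.885, -0.021, 0.463]
contact_force: [-0.7, 0.2, 0.3]
gripper_width: 51.1
grasp_force: 0.0
```

>>> arm_command(rows=[[[0,0,0.1],[0,0,0]],[[0,0,0.2],[0,0,0]],[[0,0,0.285],[0,0,0]],[[0,0,0.285],[0,0,0]],[[0,0,0.285],[0,0,0]]])

```text
clock: 18.4
position: [624.7, -339.0, 88.9]
ee_rot: [0.039, 0.886, -0.02, 0.463]
contact_force: [-0.1, 0.7, 0.6]
gripper_width: 51.2
grasp_force: 0.0
```

```bash
sed -i 's/^GL=.*/GL=np.array([623,-181,99.6]);GR=np.array([608.5,-337.5,99.6])/' ik.py
python3 - <<'E'
from ik import *
j0=jnow();print([round(float(v),2) for v in j0],arm.read_state()["position"],"want",bpose(GR,0)[0])
print(arm.read_state()["contact_force"])
im,d,P=look("wrist","w7")
E
```

```text
[-0.69, 0.51, -0.19, -1.57, -0.49, 0.37] [ 624.7 -339.    88.9] want [ 624.  -338.9   88.7]
[-0.1  0.7  0.6]
```

View pics/w7.png

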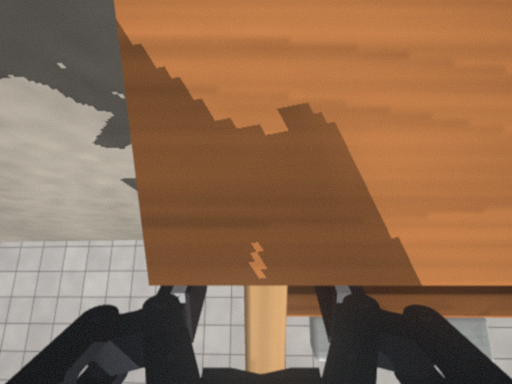

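The handle is centred between the pads. I'll close and withdraw along the well's axis (tool -x).

>>> arm_command(rows=[[[0,0,0],[0,0,0]],[[0,0,0],[0,0,0]],[[0,0,0],[0,0,0]],[[0,0,0],[0,0,0]],[[0,0,0],[0,0,0]]], grip=0)

```text
clock: 18.95
position: [624.3, -339.3, 88.5]
ee_rot: [0.039, 0.886, -0.02, 0.463]
contact_force: [-4.4, 0.8, 6.3]
gripper_width: 17.1
grasp_force: 59.9
```

>>> arm_command(rows=[[[-0.05,0,0],[0,0,0]],[[-0.12,0,0],[0,0,0]],[[-0.2,0,0],[0,0,0]],[[-0.28,0,0],[0,0,0]],[[-0.36,0,0],[0,0,0]]])

```text
clock: 19.45
position: [675.5, -343.8, 160.8]
ee_rot: [0.04, 0.886, -0.02, 0.461]
contact_force: [-0.8, -0.3, -1.2]
gripper_width: 16.9
grasp_force: 59.1
```

>>> arm_command(rows=[[[-0.05,0,0],[0,0,0]],[[-0.1,0,0],[0,0,0]],[[-0.14,0,0],[0,0,0]],[[-0.14,0,0],[0,0,0]],[[-0.14,0,0],[0,0,0]]])

```text
clock: 19.95
position: [695.3, -345.1, 188.9]
ee_rot: [0.04, 0.886, -0.019, 0.461]
contact_force: [-1.2, -0.3, -0.6]
gripper_width: 17.5
grasp_force: 59.0
```

```bash
cat >> ik.py <<'E'
def insert_path(G,tailoff,jtop,ups):
    """joint configs putting flipped brush: tail at well-floor point + up*A. tailoff: tail distance from grasp along tool +-x (brush tail dir in tool frame)"""
    sols=[];F0=G-100*A
    seed=jtop
    for up in ups:
        def f(j):
            p,r=fk(j);M=r.as_matrix();g=p-19*M[:,2];ax=M@tailoff[0]   # unit dir grasp->tail
            tail=g+ax*tailoff[1]
            return np.r_[(tail-(F0+up*A))/20,(ax+A/np.linalg.norm(A))*4,(j-seed)*.02]
        r=least_squares(f,np.clip(seed,LO+.05,HI-.05),bounds=(LO+.05,HI-np.array([.05,.05,.05,.05,.05,.05])))
        p,ro=fk(r.x);M=ro.as_matrix();ax=M@tailoff[0];g=p-19*M[:,2];tail=g+ax*tailoff[1]
        print("up",up,"axis err deg",np.degrees(np.arccos(-ax@A/np.linalg.norm(A))),"tail err",tail-(F0+up*A),"tool z",M[:,2].round(2),"j",[round(float(v),2) for v in r.x])
        sols.append(r.x);seed=r.x
    return sols
E
python3 - <<'E'
from ik import *
s=arm.read_state();j0=jnow();print(s["clock"],[round(float(v),2) for v in j0],s["position"],s["gripper_width"],s["grasp_force"])
im,d,P=look("scene","s8")
# tail currently along tool -x (up A); after flip tail dir stays tool -x
jf=j0.copy();jf[5]=-3.04
sol=insert_path(GR,(np.array([-1.,0,0]),100),jf,[125,80,40,10,3])
jplan(j0,[jf]+sol)
cv2.imwrite("pics/s8c.png",cv2.resize(im[150:330,60:300],None,fx=3,fy=3))
E
```

```text
19.95 [-0.48, 0.43, -0.03, -1.07, -0.37, -0.3] [ 695.3 -345.1  188.9] 17.463136884237823 59.04323101043701
up 125 axis err deg 5.277267953806293 tail err [-0.4  0.  -0.8] tool z [ 0.8 -0.2 -0.5] j [-0.51, 0.4, -0.09, -1.43, -0.21, -3.05]
up 80 axis err deg 1.5610345376042787 tail err [-0.1  0.  -0.2] tool z [ 0.8 -0.2 -0.5] j [-0.53, 0.43, -0.13, -1.42, -0.21, -3.05]
up 40 axis err deg 0.0014516464524578936 tail err [ 0. -0.  0.] tool z [ 0.8 -0.1 -0.6] j [-0.6, 0.46, -0.15, -1.48, -0.34, -2.94]
up 10 axis err deg 0.0010007563798024523 tail err [ 0. -0.  0.] tool z [ 0.8 -0.1 -0.6] j [-0.67, 0.5, -0.17, -1.52, -0.47, -2.83]
up 3 axis err deg 0.0001860129635592209 tail err [ 0. -0.  0.] tool z [ 0.8 -0.1 -0.6] j [-0.69, 0.51, -0.18, -1.53, -0.5, -2.81]
[[0.0, 0.0, 0.0],[0.0, 0.0, 0.174]] -> [ 695.2 -345.1  189.2] j [-0.48, 0.43, -0.03, -1.07, -0.37, -0.85]
[[0.0, 0.0, 0.0],[0.0, 0.0, 0.175]] -> [ 695.2 -345.1  189.2] j [-0.48, 0.43, -0.03, -1.07, -0.37, -1.4]
[[0.0, 0.0, 0.0],[0.0, 0.0, 0.174]] -> [ 695.2 -345.1  189.2] j [-0.48, 0.43, -0.03, -1.07, -0.37, -1.94]
[[0.0, 0.0, 0.0],[0.0, -0.0, 0.174]] -> [ 695.2 -345.1  189.2] j [-0.48, 0.43, -0.03, -1.07, -0.37, -2.49]
[[0.0, 0.0, 0.0],[0.0, -0.0, 0.175]] -> [ 695.2 -345.1  189.2] j [-0.48, 0.43, -0.03, -1.07, -0.37, -3.04]
[[0.007, 0.005, -0.039],[-0.058, 0.018, 0.121]] -> [ 688.4 -344.9  196.6] j [-0.51, 0.4, -0.09, -1.43, -0.21, -3.05]
[[-0.182, 0.001, 0.008],[0.002, -0.021, 0.002]] -> [ 667.4 -344.9  156. ] j [-0.53, 0.43, -0.13, -1.42, -0.21, -3.05]
[[-0.161, -0.005, 0.007],[0.026, -0.008, 0.002]] -> [ 646.7 -342.3  121.5] j [-0.6, 0.46, -0.15, -1.48, -0.34, -2.94]
[[-0.12, -0.007, -0.001],[0.026, -0.0, -0.0]] -> [ 629.7 -339.3   96.9] j [-0.67, 0.5, -0.17, -1.52, -0.47, -2.83]
[[-0.028, -0.001, 0.0],[0.005, -0.0, -0.0]] -> [ 625.7 -338.6   91.1] j [-0.69, 0.51, -0.18, -1.53, -0.5, -2.81]
```

View pics/s8c.png

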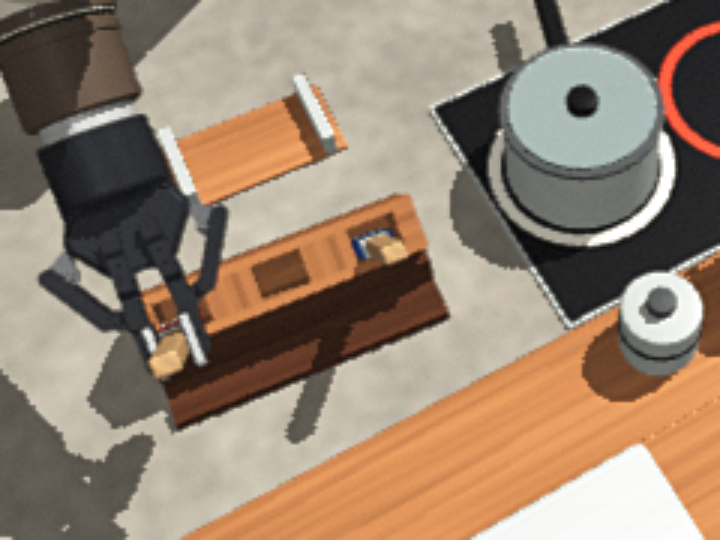

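The scene crop shows the red brush held clear above its well at (170,340), with the blue-head brush still in the other end well and the pan on the white ring. Now the flip about tool z.

>>> arm_command(rows=[[[0,0,0],[0,0,0.04]],[[0,0,0],[0,0,0.08]],[[0,0,0],[0,0,0.12]],[[0,0,0],[0,0,0.16]],[[0,0,0],[0,0,0.2]]])

```text
clock: 20.5
position: [694.8, -345.9, 188.7]
ee_rot: [0.314, 0.83, 0.125, 0.444]
contact_force: [0.0, 0.5, -1.1]
gripper_width: 16.8
grasp_force: 59.0
```

>>> arm_command(rows=[[[0,0,0],[0,0,0.04]],[[0,0,0],[0,0,0.08]],[[0,0,0],[0,0,0.12]],[[0,0,0],[0,0,0.16]],[[0,0,0],[0,0,0.2]]])

```text
clock: 21.0
position: [694.8, -345.9, 188.7]
ee_rot: [0.555, 0.692, 0.256, 0.384]
contact_force: [-0.4, -0.7, -0.6]
gripper_width: 16.6
grasp_force: 59.0
```

>>> arm_command(rows=[[[0,0,0],[0,0,0.04]],[[0,0,0],[0,0,0.08]],[[0,0,0],[0,0,0.12]],[[0,0,0],[0,0,0.16]],[[0,0,0],[0,0,0.2]]])

```text
clock: 21.5
position: [694.8, -345.9, 188.7]
ee_rot: [0.742, 0.486, 0.362, 0.286]
contact_force: [0.7, -0.3, -0.8]
gripper_width: 17.2
grasp_force: 59.0
```

>>> arm_command(rows=[[[0,0,0],[0,0,0.04]],[[0,0,0],[0,0,0.08]],[[0,0,0],[0,0,0.12]],[[0,0,0],[0,0,0.16]],[[0,0,0],[0,0,0.2]]])

```text
clock: 22.0
position: [694.8, -345.9, 188.7]
ee_rot: [0.856, 0.233, 0.433, 0.16]
contact_force: [-0.3, 1.0, -1.2]
gripper_width: 17.0
grasp_force: 59.0
```

Run:
```python
from ik import *
s=arm.read_state();j0=jnow();print(s["clock"],[round(float(v),2) for v in j0],s["position"],s["gripper_width"],s["contact_force"])
jf=j0.copy();jf[5]=-3.03
sol=insert_path(GR,(np.array([-1.,0,0]),100),jf,[125,80,40,10,3])
jplan(j0,sol)
```

```text
22.0 [-0.48, 0.43, -0.03, -1.07, -0.37, -2.82] [ 694.8 -345.9  188.7] 17.021220681471085 [-0.3  1.  -1.2]
up 125 axis err deg 5.27726794675209 tail err [-0.4  0.  -0.8] tool z [ 0.8 -0.2 -0.5] j [-0.51, 0.4, -0.09, -1.43, -0.21, -3.05]
up 80 axis err deg 1.5610345374198094 tail err [-0.1  0.  -0.2] tool z [ 0.8 -0.2 -0.5] j [-0.53, 0.43, -0.13, -1.42, -0.21, -3.05]
up 40 axis err deg 0.0014516464524578936 tail err [ 0. -0.  0.] tool z [ 0.8 -0.1 -0.6] j [-0.6, 0.46, -0.15, -1.48, -0.34, -2.94]
up 10 axis err deg 0.0010007549230443755 tail err [ 0. -0.  0.] tool z [ 0.8 -0.1 -0.6] j [-0.67, 0.5, -0.17, -1.52, -0.47, -2.83]
up 3 axis err deg 0.00018600904481558408 tail err [ 0. -0.  0.] tool z [ 0.8 -0.1 -0.6] j [-0.69, 0.51, -0.18, -1.53, -0.5, -2.81]
[[0.009, 0.005, -0.039],[-0.06, 0.011, 0.191]] -> [ 688.4 -344.9  196.6] j [-0.51, 0.4, -0.09, -1.43, -0.21, -3.05]
[[-0.182, 0.001, 0.01],[0.002, -0.02, 0.002]] -> [ 667.4 -344.9  156. ] j [-0.53, 0.43, -0.13, -1.42, -0.21, -3.05]
[[-0.161, -0.006, 0.006],[0.027, -0.009, 0.002]] -> [ 646.7 -342.3  121.5] j [-0.6, 0.46, -0.15, -1.48, -0.34, -2.94]
[[-0.12, -0.006, -0.001],[0.025, 0.0, -0.0]] -> [ 629.7 -339.3   96.9] j [-0.67, 0.5, -0.17, -1.52, -0.47, -2.83]
[[-0.028, -0.001, 0.0],[0.005, 0.0, -0.0]] -> [ 625.7 -338.6   91.1] j [-0.69, 0.51, -0.18, -1.53, -0.5, -2.81]
```

>>> arm_command(rows=[[[0.009,0.005,-0.059],[-0.012,0.002,0.038]],[[0.009,0.005,-0.059],[-0.024,0.004,0.076]],[[0.009,0.005,-0.059],[-0.036,0.007,0.114]],[[0.009,0.005,-0.059],[-0.048,0.009,0.152]],[[0.009,0.005,-0.059],[-0.06,0.011,0.191]]])

```text
clock: 22.5
position: [684.0, -344.9, 199.2]
ee_rot: [0.86, -0.068, 0.495, 0.101]
contact_force: [0.4, 0.7, -1.8]
gripper_width: 17.2
grasp_force: 59.0
```

Run:
```python
from ik import *
s=arm.read_state();j0=jnow();print(s["clock"],[round(float(v),2) for v in j0],s["position"],s["gripper_width"],s["contact_force"])
sol=insert_path(GR-5*N,(np.array([-1.,0,0]),100),j0,[105,80,40,10,3])
jplan(j0,sol)
im,d,P=look("scene")
a=cv2.resize(im[150:330,60:300],None,fx=1.9,fy=1.9);w,_,_=look("wrist");cv2.imwrite("pics/c9.png",np.hstack([cv2.resize(w,(342,256)),cv2.resize(a,(342,256))]))
```

```text
22.5 [-0.51, 0.39, -0.1, -1.42, -0.21, -3.06] [ 684.  -344.9  199.2] 17.222866796265205 [ 0.4  0.7 -1.8]
up 105 axis err deg 3.7069988041609494 tail err [-0.3  0.  -0.6] tool z [ 0.8 -0.2 -0.5] j [-0.52, 0.4, -0.12, -1.42, -0.21, -3.05]
up 80 axis err deg 1.6281633375018505 tail err [-0.1  0.  -0.2] tool z [ 0.8 -0.2 -0.5] j [-0.53, 0.42, -0.14, -1.42, -0.21, -3.05]
up 40 axis err deg 0.001437196514309724 tail err [ 0. -0.  0.] tool z [ 0.8 -0.1 -0.6] j [-0.6, 0.45, -0.16, -1.47, -0.34, -2.94]
up 10 axis err deg 0.0010207687865446226 tail err [ 0. -0.  0.] tool z [ 0.8 -0.1 -0.6] j [-0.68, 0.49, -0.18, -1.52, -0.47, -2.83]
up 3 axis err deg 0.00018910267163673223 tail err [ 0. -0.  0.] tool z [ 0.8 -0.1 -0.6] j [-0.69, 0.5, -0.18, -1.53, -0.5, -2.81]
[[-0.08, -0.001, 0.004],[0.001, -0.009, 0.001]] -> [ 674.9 -344.5  181.5] j [-0.52, 0.4, -0.12, -1.42, -0.21, -3.05]
[[-0.101, 0.001, 0.008],[0.001, -0.011, 0.001]] -> [ 663.2 -344.5  158.9] j [-0.53, 0.42, -0.14, -1.42, -0.21, -3.05]
[[-0.162, -0.005, 0.007],[0.026, -0.009, 0.002]] -> [ 642.6 -342.   124.4] j [-0.6, 0.45, -0.16, -1.47, -0.34, -2.94]
[[-0.12, -0.006, -0.001],[0.026, 0.0, -0.0]] -> [ 625.6 -339.    99.7] j [-0.68, 0.49, -0.18, -1.52, -0.47, -2.83]
[[-0.028, -0.001, 0.0],[0.005, 0.0, -0.0]] -> [ 621.7 -338.4   94. ] j [-0.69, 0.5, -0.18, -1.53, -0.5, -2.81]
```

View pics/c9.png

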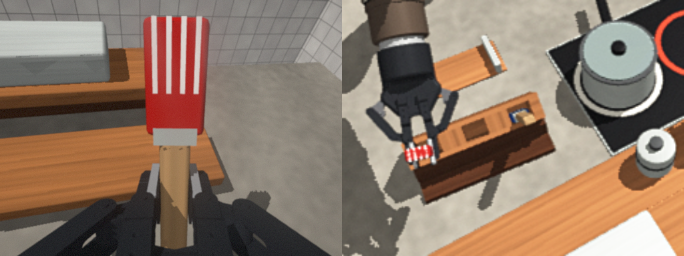

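The brush is now head-up in the gripper (red head at (177,75) in the wrist half). I'll insert it in stages.

>>> arm_command(rows=[[[-0.04,0,0.002],[0,-0.004,0]],[[-0.08,0,0.004],[0,-0.009,0]],[[-0.13,0,0.008],[0.001,-0.014,0.001]],[[-0.181,0,0.012],[0.002,-0.02,0.002]],[[-0.181,0,0.012],[0.002,-0.02,0.002]]])

```text
clock: 23.1
position: [663.7, -344.4, 157.1]
ee_rot: [0.876, -0.07, 0.467, 0.094]
contact_force: [-0.4, 0.2, -0.8]
gripper_width: 17.2
grasp_force: 59.0
```

>>> arm_command(rows=[[[-0.04,-0.001,0.002],[0.006,-0.002,0]],[[-0.08,-0.002,0.004],[0.013,-0.004,0.001]],[[-0.12,-0.004,0.006],[0.02,-0.006,0.001]],[[-0.162,-0.005,0.007],[0.026,-0.009,0.002]],[[-0.162,-0.005,0.007],[0.026,-0.009,0.002]]])

```text
clock: 23.6
position: [643.4, -342.9, 123.5]
ee_rot: [0.885, -0.055, 0.459, 0.056]
contact_force: [-0.6, -0.7, -0.7]
gripper_width: 17.3
grasp_force: 59.0
```

>>> arm_command(rows=[[[-0.03,-0.002,0],[0.006,0,0]],[[-0.06,-0.003,0],[0.013,0,0]],[[-0.09,-0.005,0],[0.02,0,0]],[[-0.12,-0.006,0],[0.026,0,0]],[[-0.12,-0.006,0],[0.026,0,0]]])

```text
clock: 24.1
position: [627.0, -340.1, 99.6]
ee_rot: [0.887, -0.036, 0.461, 0.02]
contact_force: [-0.8, -0.1, -0.7]
gripper_width: 17.1
grasp_force: 59.0
```

Run:
```python
from ik import *
s=arm.read_state();j0=jnow();print(s["clock"],[round(float(v),2) for v in j0],s["position"],s["gripper_width"],s["contact_force"])
sol=insert_path(GR-5*N,(np.array([-1.,0,0]),100),j0,[3])
jplan(j0,sol)
```

```text
24.1 [-0.67, 0.49, -0.18, -1.51, -0.47, -2.84] [ 627.  -340.1   99.6] 17.072067385025772 [-0.8 -0.1 -0.7]
up 3 axis err deg 0.00020624068356166263 tail err [ 0. -0.  0.] tool z [ 0.8 -0.1 -0.6] j [-0.69, 0.5, -0.18, -1.52, -0.5, -2.82]
[[-0.031, -0.005, -0.004],[0.006, 0.0, 0.002]] -> [ 621.7 -338.3   94. ] j [-0.69, 0.5, -0.18, -1.52, -0.5, -2.82]
```

>>> arm_command(rows=[[[-0.015,-0.002,0],[0.003,0,0]],[[-0.031,-0.004,0],[0.006,0,0]],[[-0.031,-0.004,0],[0.006,0,0]]])

```text
clock: 24.4
position: [622.9, -338.2, 93.6]
ee_rot: [0.887, -0.031, 0.462, 0.012]
contact_force: [0.1, -0.3, -0.8]
gripper_width: 17.0
grasp_force: 59.0
```

>>> arm_command(rows=[[[0,0,0],[0,0,0]],[[0,0,0],[0,0,0]],[[0,0,0],[0,0,0]],[[0,0,0],[0,0,0]],[[0,0,0],[0,0,0]]], grip=0.6)

```text
clock: 24.9
position: [623.3, -338.3, 94.3]
ee_rot: [0.886, -0.031, 0.462, 0.012]
contact_force: [-0.2, 0.7, 0.1]
gripper_width: 51.4
grasp_force: 0.0
```

>>> arm_command(rows=[[[0,0,-0.1],[0,0,0]],[[0,0,-0.2],[0,0,0]],[[0,0,-0.3],[0,0,0]],[[0,0,-0.4],[0,0,0]],[[0,0,-0.4],[0,0,0]]])

```text
clock: 25.4
position: [540.3, -333.6, 153.8]
ee_rot: [0.886, -0.031, 0.463, 0.013]
contact_force: [0.8, -0.0, 0.3]
gripper_width: 51.1
grasp_force: 0.0
```

Run:
```python
from ik import *
s=arm.read_state();j0=jnow();print(s["clock"],[round(float(v),2) for v in j0],s["position"],s["gripper_width"],s["contact_force"])
im,d,P=look("scene")
w,_,P2=look("wrist");cv2.imwrite("pics/c10.png",np.hstack([cv2.resize(w,(342,256)),cv2.resize(im[150:330,60:300],(342,256))]))
hs=cv2.cvtColor(im,cv2.COLOR_BGR2HSV);m=(hs[...,1]>150)&((hs[...,0]<6)|(hs[...,0]>174))&(P[...,2]>130)&(P[...,1]<-250)&(P[...,0]<760)
print("head",m.sum(),P[m].mean(0) if m.any() else "", "expect centre",GR+70*A)
for back,up in [(110,20)]:
    for ps in (5,8,10,12): print(ps,[[round(float(v),2) for v in q] for q in ik(*bpose(GL,ps,up=up,back=back),n=14)])
```

```text
25.4 [-0.75, 0.33, -0.29, -1.38, -0.56, -2.93] [ 540.3 -333.6  153.8] 51.1288831999216 [ 0.8 -0.   0.3]
head 117 [ 668.2 -340.1  155.1] expect centre [ 648.5 -341.   156.9]
5 [[-0.49, 0.21, -0.41, -1.46, -0.41, 0.12]]
8 [[-0.52, 0.23, -0.4, -1.43, -0.49, 0.12]]
10 [[-0.55, 0.24, -0.38, -1.41, -0.55, 0.11]]
12 [[-0.57, 0.25, -0.37, -1.39, -0.6, 0.11]]
```

View pics/c10.png

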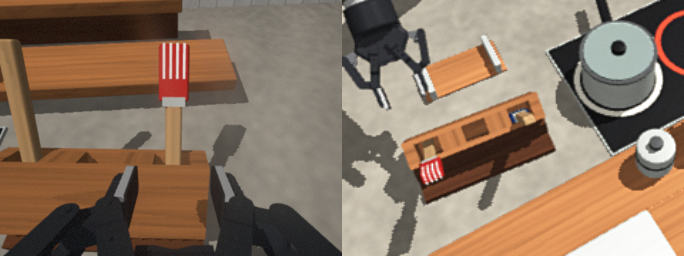

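The red brush stands head-up in its well at (175,100). Now turn the wrist back and go to the left brush, using a 10° roll about the brush axis.

Run:
```python
from ik import *
j0=jnow();t=ik(*bpose(GL,10,up=20,back=110),n=14)[0]
m=j0.copy();m[5]=.11
jplan(j0,[m,t])
```

```text
[[0.0, 0.0, 0.0],[-0.0, 0.0, -0.193]] -> [ 541.5 -333.4  152.3] j [-0.75, 0.33, -0.29, -1.38, -0.56, -2.32]
[[0.0, 0.0, 0.0],[-0.0, -0.0, -0.194]] -> [ 541.5 -333.4  152.3] j [-0.75, 0.33, -0.29, -1.38, -0.56, -1.71]
[[0.0, 0.0, 0.0],[-0.0, -0.0, -0.193]] -> [ 541.5 -333.4  152.3] j [-0.75, 0.33, -0.29, -1.38, -0.56, -1.11]
[[0.0, 0.0, 0.0],[-0.0, -0.0, -0.194]] -> [ 541.5 -333.4  152.3] j [-0.75, 0.33, -0.29, -1.38, -0.56, -0.5]
[[0.0, 0.0, 0.0],[0.0, -0.0, -0.193]] -> [ 541.5 -333.4  152.3] j [-0.75, 0.33, -0.29, -1.38, -0.56, 0.11]
[[-0.007, 0.576, -0.003],[-0.049, 0.003, -0.031]] -> [ 560.  -191.3  167.4] j [-0.55, 0.24, -0.38, -1.41, -0.55, 0.11]
```

>>> arm_command(rows=[[[0,0,-0.1],[0,0,-0.2]],[[0,0,-0.1],[0,0,-0.2]],[[0,0,-0.1],[0,0,-0.2]],[[0,0,-0.1],[0,0,-0.2]],[[0,0,-0.1],[0,0,-0.2]]])

```text
clock: 26.0
position: [521.5, -331.9, 164.7]
ee_rot: [0.853, 0.245, 0.435, 0.154]
contact_force: [0.3, 0.5, 0.1]
gripper_width: 50.9
grasp_force: 0.0
```

>>> arm_command(rows=[[[0,0,0],[0,0,-0.2]],[[0,0,0],[0,0,-0.2]],[[0,0,0],[0,0,-0.2]],[[0,0,0],[0,0,-0.2]],[[0,0,0],[0,0,-0.2]]])

```text
clock: 26.5
position: [521.3, -331.9, 165.0]
ee_rot: [0.736, 0.496, 0.367, 0.28]
contact_force: [-0.2, -0.3, 0.1]
gripper_width: 51.2
grasp_force: 0.0
```

>>> arm_command(rows=[[[0,0,0],[0,0,-0.2]],[[0,0,0],[0,0,-0.2]],[[0,0,0],[0,0,-0.2]],[[0,0,0],[0,0,-0.2]],[[0,0,0],[0,0,-0.2]]])

```text
clock: 27.0
position: [521.2, -332.0, 165.3]
ee_rot: [0.547, 0.698, 0.262, 0.38]
contact_force: [0.2, -0.2, 0.1]
gripper_width: 51.3
grasp_force: 0.0
```

>>> arm_command(rows=[[[0,0,0],[0,0,-0.2]],[[0,0,0],[0,0,-0.2]],[[0,0,0],[0,0,-0.2]],[[0,0,0],[0,0,-0.2]],[[0,0,0],[0,0,-0.2]]])

```text
clock: 27.5
position: [521.1, -332.0, 165.4]
ee_rot: [0.305, 0.833, 0.132, 0.443]
contact_force: [0.2, 1.2, -0.1]
gripper_width: 50.9
grasp_force: 0.0
```

>>> arm_command(rows=[[[0,0,0],[0,0,-0.17]],[[0,0,0],[0,0,-0.17]],[[0,0,0],[0,0,-0.17]],[[0,0,0],[0,0,-0.17]],[[0,0,0],[0,0,-0.17]]])

```text
clock: 28.0
position: [521.0, -332.0, 165.6]
ee_rot: [0.075, 0.884, 0.011, 0.462]
contact_force: [0.0, 1.2, -0.5]
gripper_width: 51.6
grasp_force: 0.0
```

Run:
```python
from ik import *
j0=jnow();print([round(float(v),2) for v in j0])
t=ik(*bpose(GL,10,up=20,back=110),n=14)[0]
jplan(j0,[t])
```

```text
[-0.77, 0.29, -0.31, -1.34, -0.58, 0.08]
[[-0.013, 0.576, 0.096],[-0.049, 0.002, -0.03]] -> [ 560.  -191.3  167.4] j [-0.55, 0.24, -0.38, -1.41, -0.55, 0.11]
```

>>> arm_command(rows=[[[-0.013,0.576,0.096],[-0.049,0.002,-0.03]],[[-0.013,0.576,0.096],[-0.049,0.002,-0.03]],[[-0.013,0.576,0.096],[-0.049,0.002,-0.03]],[[-0.013,0.576,0.096],[-0.049,0.002,-0.03]],[[-0.013,0.576,0.096],[-0.049,0.002,-0.03]]])

```text
clock: 28.5
position: [559.8, -190.2, 166.9]
ee_rot: [-0.004, 0.884, 0.057, 0.463]
contact_force: [0.1, -0.5, -0.7]
gripper_width: 51.1
grasp_force: 0.0
```

Run:
```python
from ik import *
s=arm.read_state();j0=jnow();print([round(float(v),2) for v in j0],s["position"])
im,d,P=look("wrist");z=P[...,2]
m=(z>115)&(z<195)&(P[...,0]>600)&(P[...,0]<720)&(P[...,1]>-230)&(P[...,1]<-130)
p=P[m];f=cv2.fitLine(p.astype(np.float32),cv2.DIST_HUBER,0,.01,.01).ravel();print([round(float(v),3) for v in f])
ax=f[3:]+7*N;d=f[:3]*np.sign(f[2]);print("G est",ax+d*(99.6-ax[2])/d[2],GL)
mid=ik(*bpose(GL,10,back=70),seed=j0);near=ik(*bpose(GL,10),seed=mid[0])
jplan(j0,mid+near)
```

```text
[-0.55, 0.24, -0.38, -1.41, -0.55, 0.12] [ 559.8 -190.2  166.9]
[0.572, -0.064, 0.818, 647.348, -182.049, 147.34]
G est [ 622.5 -179.1   99.6] [ 623.  -181.    99.6]
[[0.079, -0.005, 0.159],[0.001, 0.0, 0.001]] -> [ 581.3 -186.2  128.4] j [-0.56, 0.34, -0.38, -1.55, -0.55, 0.29]
[[-0.0, 0.0, 0.28],[-0.0, 0.0, 0.0]] -> [ 638.6 -179.    88.9] j [-0.52, 0.47, -0.3, -1.67, -0.53, 0.4]
```

>>> arm_command(rows=[[[0.04,0,0.08],[0,0,0]],[[0.079,0,0.159],[0,0,0]],[[0.079,0,0.159],[0,0,0]],[[0.079,0,0.159],[0,0,0]],[[0.079,0,0.159],[0,0,0]]])

```text
clock: 29.05
position: [580.8, -187.2, 129.1]
ee_rot: [-0.004, 0.884, 0.056, 0.464]
contact_force: [0.7, 0.1, -0.6]
gripper_width: 51.3
grasp_force: 0.0
```

>>> arm_command(rows=[[[0,0,0.1],[0,0,0]],[[0,0,0.2],[0,0,0]],[[0,0,0.28],[0,0,0]],[[0,0,0.28],[0,0,0]],[[0,0,0.28],[0,0,0]]])

```text
clock: 29.55
position: [638.0, -179.2, 89.3]
ee_rot: [-0.005, 0.884, 0.056, 0.463]
contact_force: [-0.3, 0.5, 1.2]
gripper_width: 50.9
grasp_force: 0.0
```

>>> arm_command(rows=[[[0,0,0],[0,0,0]],[[0,0,0],[0,0,0]],[[0,0,0],[0,0,0]],[[0,0,0],[0,0,0]],[[0,0,0],[0,0,0]]], grip=0)

```text
clock: 30.05
position: [638.2, -179.0, 89.5]
ee_rot: [-0.005, 0.884, 0.056, 0.464]
contact_force: [-3.8, -0.0, 5.1]
gripper_width: 17.2
grasp_force: 58.4
```

Run:
```python
from ik import *
s=arm.read_state();j0=jnow();print([round(float(v),2) for v in j0],s["position"],s["contact_force"])
w,_,_=look("wrist","w11")
q=[j0]
for up in (40,80,125): q+=ik(*bpose(GL,10,up=up),seed=q[-1])
jplan(j0,q[1:])
```

```text
[-0.53, 0.47, -0.3, -1.68, -0.53, 0.41] [ 638.2 -179.    89.5] [-3.8 -0.   5.1]
[[-0.158, -0.002, 0.004],[0.0, 0.001, 0.002]] -> [ 661.4 -181.   121.6] j [-0.45, 0.43, -0.24, -1.52, -0.47, 0.18]
[[-0.16, 0.0, -0.001],[0.0, -0.0, 0.0]] -> [ 684.3 -183.1  154.4] j [-0.38, 0.4, -0.17, -1.36, -0.42, -0.05]
[[-0.18, 0.0, 0.0],[0.0, -0.0, 0.0]] -> [ 710.  -185.3  191.2] j [-0.31, 0.37, -0.11, -1.17, -0.39, -0.3]
```

Gripped at 17.2 mm, so the roll aligned itself. Withdraw, then flip.

>>> arm_command(rows=[[[-0.05,0,0],[0,0,0]],[[-0.12,0,0],[0,0,0]],[[-0.2,0,0],[0,0,0]],[[-0.28,0,0],[0,0,0]],[[-0.36,0,0],[0,0,0]]])

```text
clock: 30.6
position: [689.7, -183.2, 162.2]
ee_rot: [-0.004, 0.885, 0.056, 0.463]
contact_force: [-0.5, -1.3, -0.0]
gripper_width: 17.1
grasp_force: 57.8
```

>>> arm_command(rows=[[[-0.05,0,0],[0,0,0]],[[-0.1,0,0],[0,0,0]],[[-0.14,0,0],[0,0,0]],[[-0.14,0,0],[0,0,0]],[[-0.14,0,0],[0,0,0]]])

```text
clock: 31.1
position: [709.2, -184.2, 190.2]
ee_rot: [-0.004, 0.885, 0.057, 0.463]
contact_force: [-0.3, 0.0, -1.4]
gripper_width: 17.2
grasp_force: 57.8
```

>>> arm_command(rows=[[[0,0,0],[0,0,0.04]],[[0,0,0],[0,0,0.08]],[[0,0,0],[0,0,0.12]],[[0,0,0],[0,0,0.16]],[[0,0,0],[0,0,0.2]]])

```text
clock: 31.6
position: [708.7, -184.8, 189.6]
ee_rot: [0.272, 0.842, 0.198, 0.422]
contact_force: [-0.8, 0.2, -0.5]
gripper_width: 17.1
grasp_force: 57.9
```

>>> arm_command(rows=[[[0,0,0],[0,0,0.04]],[[0,0,0],[0,0,0.08]],[[0,0,0],[0,0,0.12]],[[0,0,0],[0,0,0.16]],[[0,0,0],[0,0,0.2]]])

```text
clock: 32.1
position: [708.7, -184.8, 189.6]
ee_rot: [0.519, 0.717, 0.318, 0.34]
contact_force: [-0.2, -0.4, 0.1]
gripper_width: 17.3
grasp_force: 57.8
```

>>> arm_command(rows=[[[0,0,0],[0,0,0.04]],[[0,0,0],[0,0,0.08]],[[0,0,0],[0,0,0.12]],[[0,0,0],[0,0,0.16]],[[0,0,0],[0,0,0.2]]])

```text
clock: 32.6
position: [708.7, -184.8, 189.6]
ee_rot: [0.715, 0.521, 0.408, 0.225]
contact_force: [0.5, -0.4, -1.5]
gripper_width: 17.6
grasp_force: 57.8
```

>>> arm_command(rows=[[[0,0,0],[0,0,0.04]],[[0,0,0],[0,0,0.08]],[[0,0,0],[0,0,0.12]],[[0,0,0],[0,0,0.16]],[[0,0,0],[0,0,0.2]]])

```text
clock: 33.1
position: [708.7, -184.8, 189.6]
ee_rot: [0.841, 0.275, 0.457, 0.088]
contact_force: [-0.1, 0.0, -1.1]
gripper_width: 17.4
grasp_force: 57.8
```

Run:
```python
from ik import *
s=arm.read_state();j0=jnow();print(s["clock"],[round(float(v),2) for v in j0],s["position"],s["gripper_width"],s["contact_force"])
jf=j0.copy();jf[5]=-3.03
sol=insert_path(GL+[0,1,0]-5*N,(np.array([-1.,0,0]),100),jf,[125,105,80,40,10,3])
jplan(j0,sol)
```

```text
33.1 [-0.31, 0.37, -0.12, -1.17, -0.39, -2.81] [ 708.7 -184.8  189.6] 17.39259879503139 [-0.1  0.  -1.1]
up 125 axis err deg 5.421059976647277 tail err [-0.3  0.  -0.9] tool z [ 0.9 -0.1 -0.5] j [-0.34, 0.33, -0.19, -1.53, -0.21, -3.05]
up 105 axis err deg 3.7105525156376125 tail err [-0.2  0.  -0.6] tool z [ 0.8 -0.1 -0.5] j [-0.34, 0.34, -0.21, -1.52, -0.21, -3.05]
up 80 axis err deg 1.5398501618692368 tail err [-0.1  0.  -0.3] tool z [ 0.8 -0.1 -0.6] j [-0.34, 0.36, -0.23, -1.52, -0.21, -3.05]
up 40 axis err deg 0.0017997234573616297 tail err [ 0. -0.  0.] tool z [ 0.8  0.  -0.6] j [-0.43, 0.4, -0.27, -1.59, -0.37, -2.91]
up 10 axis err deg 0.0011201458179509653 tail err [ 0. -0.  0.] tool z [ 0.8  0.1 -0.6] j [-0.51, 0.45, -0.29, -1.64, -0.51, -2.79]
up 3 axis err deg 0.00020846942721818626 tail err [ 0. -0.  0.] tool z [ 0.8  0.1 -0.6] j [-0.52, 0.46, -0.3, -1.65, -0.53, -2.77]
[[0.009, 0.003, -0.055],[-0.065, 0.011, 0.193]] -> [ 698.7 -185.6  199.6] j [-0.34, 0.33, -0.19, -1.53, -0.21, -3.05]
[[-0.081, 0.0, 0.004],[0.0, -0.01, 0.001]] -> [ 689.6 -185.1  181.5] j [-0.34, 0.34, -0.21, -1.52, -0.21, -3.05]
[[-0.101, 0.001, 0.009],[0.001, -0.012, 0.001]] -> [ 678.2 -184.5  158.7] j [-0.34, 0.36, -0.23, -1.52, -0.21, -3.05]
[[-0.161, -0.006, 0.006],[0.029, -0.008, 0.002]] -> [ 657.4 -181.3  124.4] j [-0.43, 0.4, -0.27, -1.59, -0.37, -2.91]
[[-0.12, -0.007, -0.0],[0.026, -0.0, -0.0]] -> [ 640.2 -178.3   99.9] j [-0.51, 0.45, -0.29, -1.64, -0.51, -2.79]
[[-0.028, -0.001, -0.001],[0.006, -0.0, -0.0]] -> [ 636.2 -177.6   94.2] j [-0.52, 0.46, -0.3, -1.65, -0.53, -2.77]
```

>>> arm_command(rows=[[[0.009,0.003,-0.055],[-0.013,0.002,0.038]],[[0.009,0.003,-0.055],[-0.026,0.004,0.077]],[[0.009,0.003,-0.055],[-0.039,0.007,0.115]],[[0.009,0.003,-0.055],[-0.052,0.009,0.154]],[[0.009,0.003,-0.055],[-0.065,0.011,0.193]]])

```text
clock: 33.6
position: [698.5, -185.8, 199.2]
ee_rot: [0.863, -0.035, 0.503, 0.028]
contact_force: [0.2, -0.1, -1.2]
gripper_width: 17.6
grasp_force: 57.9
```

>>> arm_command(rows=[[[-0.04,0,0.002],[0,-0.005,0]],[[-0.081,0,0.004],[0,-0.01,0.001]],[[-0.13,0,0.008],[0,-0.016,0.001]],[[-0.182,0.001,0.013],[0.001,-0.022,0.002]],[[-0.182,0.001,0.013],[0.001,-0.022,0.002]]])

```text
clock: 34.1
position: [678.8, -184.5, 156.8]
ee_rot: [0.881, -0.034, 0.472, 0.024]
contact_force: [-0.6, 0.2, -1.0]
gripper_width: 17.1
grasp_force: 57.9
```

Run:
```python
from ik import *
s=arm.read_state();j0=jnow();print(s["clock"],[round(float(v),2) for v in j0],s["position"],s["gripper_width"],s["contact_force"])
sol=insert_path(GL+[0,1,0]-5*N,(np.array([-1.,0,0]),100),j0,[40,10,3])
jplan(j0,sol)
```

```text
34.1 [-0.34, 0.36, -0.23, -1.51, -0.21, -3.05] [ 678.8 -184.5  156.8] 17.11809205332597 [-0.6  0.2 -1. ]
up 40 axis err deg 0.001814422068495753 tail err [ 0. -0.  0.] tool z [ 0.8  0.  -0.6] j [-0.43, 0.4, -0.27, -1.59, -0.37, -2.91]
up 10 axis err deg 0.0011198021718077566 tail err [ 0. -0.  0.] tool z [ 0.8  0.1 -0.6] j [-0.51, 0.45, -0.29, -1.64, -0.51, -2.79]
up 3 axis err deg 0.00020842046938913096 tail err [ 0. -0.  0.] tool z [ 0.8  0.1 -0.6] j [-0.52, 0.46, -0.3, -1.65, -0.53, -2.77]
[[-0.156, -0.007, 0.001],[0.029, -0.007, 0.004]] -> [ 657.4 -181.3  124.4] j [-0.43, 0.4, -0.27, -1.59, -0.37, -2.91]
[[-0.12, -0.006, -0.0],[0.026, -0.0, -0.0]] -> [ 640.2 -178.2   99.9] j [-0.51, 0.45, -0.29, -1.64, -0.51, -2.79]
[[-0.028, -0.001, -0.0],[0.005, -0.0, -0.0]] -> [ 636.2 -177.6   94.2] j [-0.52, 0.46, -0.3, -1.65, -0.53, -2.77]
```

>>> arm_command(rows=[[[-0.04,-0.002,0],[0.007,-0.002,0.001]],[[-0.08,-0.004,0],[0.014,-0.004,0.002]],[[-0.12,-0.006,0.001],[0.022,-0.005,0.003]],[[-0.156,-0.007,0.001],[0.029,-0.007,0.004]],[[-0.156,-0.007,0.001],[0.029,-0.007,0.004]]])

```text
clock: 34.6
position: [658.1, -182.3, 125.5]
ee_rot: [0.885, -0.019, 0.464, -0.019]
contact_force: [0.1, -0.1, -0.1]
gripper_width: 17.6
grasp_force: 58.0
```

>>> arm_command(rows=[[[-0.03,-0.002,0],[0.006,0,0]],[[-0.06,-0.003,0],[0.013,0,0]],[[-0.09,-0.005,0],[0.02,0,0]],[[-0.12,-0.006,0],[0.026,0,0]],[[-0.12,-0.006,0],[0.026,0,0]]])

```text
clock: 35.1
position: [641.7, -179.0, 101.6]
ee_rot: [0.884, 0.0, 0.465, -0.055]
contact_force: [-0.4, -0.8, -1.4]
gripper_width: 17.6
grasp_force: 58.0
```

>>> arm_command(rows=[[[-0.015,0,0],[0.003,0,0]],[[-0.028,-0.001,0],[0.005,0,0]],[[-0.028,-0.001,0],[0.005,0,0]]])

```text
clock: 35.4
position: [637.9, -177.9, 96.4]
ee_rot: [0.883, 0.004, 0.465, -0.062]
contact_force: [0.2, -0.8, -0.7]
gripper_width: 17.6
grasp_force: 58.0
```

>>> arm_command(rows=[[[0,0,0],[0,0,0]],[[0,0,0],[0,0,0]],[[0,0,0],[0,0,0]],[[0,0,0],[0,0,0]],[[0,0,0],[0,0,0]]], grip=0.6)

```text
clock: 35.9
position: [638.1, -177.9, 96.8]
ee_rot: [0.883, 0.004, 0.465, -0.062]
contact_force: [-0.4, 0.2, 0.1]
gripper_width: 51.3
grasp_force: 0.0
```

>>> arm_command(rows=[[[0,0,-0.1],[0,0,0]],[[0,0,-0.2],[0,0,0]],[[0,0,-0.3],[0,0,0]],[[0,0,-0.4],[0,0,0]],[[0,0,-0.4],[0,0,0]]])

```text
clock: 36.4
position: [554.8, -189.6, 154.7]
ee_rot: [0.882, 0.005, 0.466, -0.061]
contact_force: [1.2, -0.7, 0.6]
gripper_width: 51.4
grasp_force: 0.0
```

Run:
```python
from ik import *
s=arm.read_state();j0=jnow();print(s["clock"],[round(float(v),2) for v in j0],s["position"],s["gripper_width"],s["contact_force"])
im,d,P=look("scene")
w,_,P2=look("wrist");t,_,_=pan();cv2.imwrite("pics/c12.png",np.hstack([cv2.resize(w,(342,256)),cv2.resize(im[120:330,30:310],(400,300))[:256]]))
```

```text
36.4 [-0.58, 0.26, -0.4, -1.47, -0.58, -2.93] [ 554.8 -189.6  154.7] 51.35544292861387 [ 1.2 -0.7  0.6]
pan mask 1801 z [ 91.5  97.2 101.2]
pan circle [572.7  33.2] 78.4 mean [579.2  33.1  96.4]
```

View pics/c12.png

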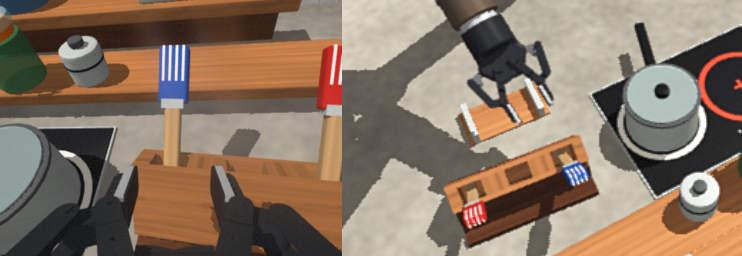

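Both brushes stand head-up (blue at (173,75), red at (333,80)), and the pan is on the white ring. Now to the switch, staying high.

Run:
```python
from ik import *
j0=jnow()
a=ik(np.array([470,-150,330]),DOWN(10.8),n=30);print(a)
a=min(a,key=lambda v:abs(v-j0).sum())
b=ik(np.array([490,150,300]),DOWN(10.8),seed=a);c=ik(np.array([502.5,413.5,185]),DOWN(10.8),seed=b[0])
jplan(j0,[a,b[0],c[0]])
```

```text
[array([ 0. ,  0.1, -0.1,  0. , -1.3, -1.4])]
[[0.022, -0.201, -0.039],[0.069, -0.014, -0.175]] -> [ 548.1 -140.7  167.9] j [-0.48, 0.24, -0.35, -1.23, -0.71, -2.67]
[[0.069, -0.134, -0.052],[0.069, -0.005, -0.172]] -> [ 528.5 -109.   182. ] j [-0.38, 0.21, -0.31, -0.98, -0.84, -2.42]
[[0.071, -0.062, -0.084],[0.069, 0.002, -0.168]] -> [505.  -97.5 199.9] j [-0.28, 0.18, -0.26, -0.74, -0.96, -2.17]
[[0.04, -0.015, -0.133],[0.07, 0.008, -0.159]] -> [ 485.  -104.8  227.4] j [-0.18, 0.16, -0.22, -0.49, -1.09, -1.91]
[[0.0, -0.01, -0.193],[0.072, 0.014, -0.15]] -> [ 473.1 -125.   269.6] j [-0.08, 0.13, -0.17, -0.25, -1.22, -1.66]
[[-0.018, -0.04, -0.258],[0.073, 0.024, -0.138]] -> [ 470. -150.  330.] j [0.02, 0.1, -0.13, 0.0, -1.34, -1.4]
[[-0.241, 0.553, 0.059],[-0.0, -0.001, 0.0]] -> [503.1  -2.8 315.1] j [0.32, 0.12, -0.14, -0.0, -1.31, -1.7]
[[-0.063, 0.611, 0.06],[-0.0, 0.0, 0.0]] -> [490. 150. 300.] j [0.61, 0.15, -0.15, -0.0, -1.28, -2.0]
[[-0.188, 0.491, 0.205],[-0.0, 0.0, 0.0]] -> [513.3 279.4 248.6] j [0.78, 0.3, -0.07, -0.0, -1.2, -2.16]
[[-0.058, 0.535, 0.254],[-0.0, 0.0, 0.0]] -> [502.5 413.5 185. ] j [0.94, 0.46, 0.01, -0.0, -1.12, -2.32]
```

Run:
```python
from ik import *
j0=jnow();p,r=fk(j0)
u=ik(p+[-60,-20,130],r,seed=j0);print(u)
a=ik(np.array([450,-170,330]),DOWN(10.8),n=30);a=a[0]
jplan(j0,[u[0],a])
```

```text
[]Traceback (most recent call last):
  File "<stdin>", line 5, in <module>
IndexError: list index out of range
```

Run:
```python
from ik import *
j0=jnow();a=ik(np.array([450,-170,330]),DOWN(10.8),n=30)[0]
m=j0.copy();m[2]+=.3;m[1]-=.05
jplan(j0,[m,a])
```

```text
[[0.432, 0.147, 0.0],[-0.015, 0.044, -0.03]] -> [ 619.9 -231.1  237.6] j [-0.58, 0.24, -0.25, -1.48, -0.58, -2.93]
[[0.44, 0.147, -0.002],[-0.015, 0.044, -0.031]] -> [ 670.5 -264.4  336.5] j [-0.58, 0.22, -0.1, -1.48, -0.58, -2.93]
[[-0.075, -0.28, -0.057],[0.078, -0.019, -0.159]] -> [ 646.8 -197.8  315.7] j [-0.49, 0.2, -0.11, -1.23, -0.71, -2.67]
[[0.011, -0.248, -0.054],[0.08, -0.004, -0.157]] -> [ 608.7 -151.   295.6] j [-0.4, 0.17, -0.12, -0.98, -0.83, -2.41]
[[0.061, -0.193, -0.066],[0.08, 0.01, -0.154]] -> [ 563.1 -127.4  281.8] j [-0.3, 0.15, -0.13, -0.74, -0.96, -2.14]
[[0.078, -0.138, -0.09],[0.077, 0.022, -0.15]] -> [ 517.3 -126.5  280. ] j [-0.21, 0.12, -0.14, -0.49, -1.09, -1.88]
[[0.074, -0.104, -0.129],[0.074, 0.034, -0.144]] -> [ 478.2 -143.3  295.1] j [-0.12, 0.1, -0.14, -0.25, -1.21, -1.62]
[[0.07, -0.092, -0.174],[0.071, 0.045, -0.136]] -> [ 450. -170.  330.] j [-0.02, 0.08, -0.15, 0.0, -1.34, -1.36]
```

Run:
```python
from ik import *
j0=jnow();p,r=fk(j0);z=r.as_matrix()[:,2]
a=ik(np.array([450,-190,330]),DOWN(10.8),n=30)[0]
for q in (60,100,130):
    u=ik(p-q*z,r,seed=j0);print(q,u)
    if u: best=u[0]
jplan(j0,[best,a])
```

```text
60 [array([-0.6,  0.2, -0.4, -1.4, -0.6, -3. ])]
100 []
130 []
[[-0.0, 0.0, -0.24],[-0.0, 0.0, -0.0]] -> [ 507.  -196.1  186.3] j [-0.62, 0.15, -0.44, -1.36, -0.62, -3.04]
[[0.007, -0.145, -0.021],[0.063, -0.021, -0.176]] -> [ 501.1 -160.9  194.5] j [-0.53, 0.14, -0.39, -1.13, -0.74, -2.75]
[[0.041, -0.09, -0.04],[0.064, -0.011, -0.173]] -> [ 486.9 -140.   203.4] j [-0.44, 0.13, -0.34, -0.91, -0.86, -2.47]
[[0.038, -0.037, -0.072],[0.065, -0.001, -0.169]] -> [ 470.2 -135.5  217.3] j [-0.34, 0.12, -0.29, -0.68, -0.98, -2.18]
[[0.008, -0.006, -0.116],[0.065, 0.007, -0.162]] -> [ 456.4 -145.8  240.7] j [-0.25, 0.11, -0.24, -0.45, -1.1, -1.89]
[[-0.026, -0.011, -0.167],[0.066, 0.018, -0.154]] -> [ 449.3 -166.2  277.4] j [-0.16, 0.1, -0.19, -0.23, -1.22, -1.6]
[[-0.037, -0.043, -0.224],[0.065, 0.029, -0.143]] -> [ 450. -190.  330.] j [-0.07, 0.09, -0.14, 0.0, -1.34, -1.32]
```

>>> arm_command(rows=[[[0,0,-0.12],[0,0,0]],[[0,0,-0.24],[0,0,0]],[[0,0,-0.24],[0,0,0]],[[0,0,-0.24],[0,0,0]]])

```text
clock: 36.95
position: [507.2, -196.1, 185.9]
ee_rot: [0.883, 0.004, 0.466, -0.062]
contact_force: [0.1, -1.1, 0.5]
gripper_width: 51.2
grasp_force: 0.0
```

>>> arm_command(rows=[[[0.007,-0.145,-0.021],[0.063,-0.021,-0.176]],[[0.007,-0.145,-0.021],[0.063,-0.021,-0.176]],[[0.007,-0.145,-0.021],[0.063,-0.021,-0.176]],[[0.007,-0.145,-0.021],[0.063,-0.021,-0.176]],[[0.007,-0.145,-0.021],[0.063,-0.021,-0.176]]])

```text
clock: 37.45
position: [502.7, -161.0, 193.5]
ee_rot: [0.852, 0.293, 0.433, -0.019]
contact_force: [0.2, 0.6, 0.1]
gripper_width: 51.3
grasp_force: 0.0
```

>>> arm_command(rows=[[[0.041,-0.09,-0.04],[0.064,-0.011,-0.173]],[[0.041,-0.09,-0.04],[0.064,-0.011,-0.173]],[[0.041,-0.09,-0.04],[0.064,-0.011,-0.173]],[[0.041,-0.09,-0.04],[0.064,-0.011,-0.173]],[[0.041,-0.09,-0.04],[0.064,-0.011,-0.173]]])

```text
clock: 37.95
position: [487.9, -139.7, 202.7]
ee_rot: [0.744, 0.551, 0.377, 0.018]
contact_force: [0.6, 0.3, 0.5]
gripper_width: 50.9
grasp_force: 0.0
```

>>> arm_command(rows=[[[0.038,-0.037,-0.072],[0.065,0,-0.169]],[[0.038,-0.037,-0.072],[0.065,0,-0.169]],[[0.038,-0.037,-0.072],[0.065,0,-0.169]],[[0.038,-0.037,-0.072],[0.065,0,-0.169]],[[0.038,-0.037,-0.072],[0.065,0,-0.169]]])

```text
clock: 38.45
position: [470.4, -134.7, 216.6]
ee_rot: [0.573, 0.761, 0.302, 0.041]
contact_force: [-0.2, 0.4, 0.3]
gripper_width: 51.3
grasp_force: 0.0
```

Run:
```python
from ik import *
j0=jnow();print([round(float(v),2) for v in j0],arm.read_state()["position"])
a=ik(np.array([450,-190,330]),DOWN(10.8),n=30)[0]
b=ik(np.array([490,150,300]),DOWN(10.8),seed=a);c=ik(np.array([502.5,413.5,185]),DOWN(10.8),seed=b[0])
jplan(j0,[a,b[0],c[0]])
```

```text
[-0.35, 0.12, -0.29, -0.68, -0.99, -2.18] [ 470.4 -134.7  216.6]
[[0.008, -0.007, -0.117],[0.066, 0.007, -0.162]] -> [ 456.3 -145.3  240.2] j [-0.25, 0.11, -0.24, -0.45, -1.11, -1.89]
[[-0.026, -0.011, -0.169],[0.066, 0.017, -0.154]] -> [ 449.2 -166.   277. ] j [-0.16, 0.1, -0.19, -0.23, -1.22, -1.6]
[[-0.037, -0.044, -0.225],[0.066, 0.029, -0.143]] -> [ 450. -190.  330.] j [-0.07, 0.09, -0.14, 0.0, -1.34, -1.32]
[[-0.32, 0.61, 0.059],[-0.0, -0.0, -0.0]] -> [500.  -25.5 315.2] j [0.27, 0.12, -0.14, 0.0, -1.31, -1.66]
[[-0.091, 0.697, 0.06],[-0.0, -0.0, -0.0]] -> [490. 150. 300.] j [0.61, 0.15, -0.15, -0.0, -1.28, -2.0]
[[-0.188, 0.491, 0.206],[-0.0, -0.0, -0.0]] -> [513.3 279.4 248.6] j [0.78, 0.3, -0.07, -0.0, -1.2, -2.16]
[[-0.058, 0.535, 0.254],[-0.0, -0.0, -0.0]] -> [502.5 413.5 185. ] j [0.94, 0.46, 0.01, -0.0, -1.12, -2.32]
```

>>> arm_command(rows=[[[0.008,-0.007,-0.117],[0.066,0.007,-0.162]],[[0.008,-0.007,-0.117],[0.066,0.007,-0.162]],[[0.008,-0.007,-0.117],[0.066,0.007,-0.162]],[[0.008,-0.007,-0.117],[0.066,0.007,-0.162]],[[0.008,-0.007,-0.117],[0.066,0.007,-0.162]]], grip=0.35)

```text
clock: 38.95
position: [455.7, -145.1, 239.9]
ee_rot: [0.361, 0.908, 0.208, 0.048]
contact_force: [-0.5, 0.0, 0.2]
gripper_width: 29.9
grasp_force: 0.0
```

>>> arm_command(rows=[[[-0.026,-0.011,-0.169],[0.066,0.017,-0.154]],[[-0.026,-0.011,-0.169],[0.066,0.017,-0.154]],[[-0.026,-0.011,-0.169],[0.066,0.017,-0.154]],[[-0.026,-0.011,-0.169],[0.066,0.017,-0.154]],[[-0.026,-0.011,-0.169],[0.066,0.017,-0.154]]])

```text
clock: 39.45
position: [448.2, -165.9, 276.6]
ee_rot: [0.131, 0.985, 0.106, 0.035]
contact_force: [-0.3, -0.1, 0.5]
gripper_width: 29.9
grasp_force: 0.0
```

>>> arm_command(rows=[[[-0.037,-0.044,-0.225],[0.066,0.029,-0.143]],[[-0.037,-0.044,-0.225],[0.066,0.029,-0.143]],[[-0.037,-0.044,-0.225],[0.066,0.029,-0.143]],[[-0.037,-0.044,-0.225],[0.066,0.029,-0.143]],[[-0.037,-0.044,-0.225],[0.066,0.029,-0.143]]])

```text
clock: 39.95
position: [448.7, -190.1, 329.4]
ee_rot: [-0.093, 0.996, -0.0, -0.0]
contact_force: [0.2, 1.4, -0.7]
gripper_width: 29.8
grasp_force: 0.0
```

>>> arm_command(rows=[[[-0.32,0.61,0.059],[0,0,0]],[[-0.32,0.61,0.059],[0,0,0]],[[-0.32,0.61,0.059],[0,0,0]],[[-0.32,0.61,0.059],[0,0,0]],[[-0.32,0.61,0.059],[0,0,0]]])

```text
clock: 40.45
position: [499.4, -23.7, 314.0]
ee_rot: [-0.095, 0.996, -0.0, -0.001]
contact_force: [0.1, -0.6, -0.1]
gripper_width: 30.0
grasp_force: 0.0
```

>>> arm_command(rows=[[[-0.091,0.697,0.06],[0,0,0]],[[-0.091,0.697,0.06],[0,0,0]],[[-0.091,0.697,0.06],[0,0,0]],[[-0.091,0.697,0.06],[0,0,0]],[[-0.091,0.697,0.06],[0,0,0]]])

```text
clock: 40.95
position: [488.3, 151.1, 298.7]
ee_rot: [-0.095, 0.996, -0.001, -0.001]
contact_force: [-0.0, -0.3, 0.3]
gripper_width: 29.8
grasp_force: 0.0
```

>>> arm_command(rows=[[[-0.188,0.491,0.206],[0,0,0]],[[-0.188,0.491,0.206],[0,0,0]],[[-0.188,0.491,0.206],[0,0,0]],[[-0.188,0.491,0.206],[0,0,0]],[[-0.188,0.491,0.206],[0,0,0]]])

```text
clock: 41.45
position: [512.0, 277.7, 246.9]
ee_rot: [-0.094, 0.996, -0.002, -0.001]
contact_force: [0.8, -0.1, -0.2]
gripper_width: 29.9
grasp_force: 0.0
```

Run:
```python
from ik import *
s=arm.read_state();print(s["clock"],s["position"])
im,d,P=pan();cv2.imwrite("pics/t13.png",im)
h=(P[...,2]>55)&(P[...,2]<85)&(P[...,0]>370)&(P[...,0]<500)&(P[...,1]>20)&(P[...,1]<150)
f=cv2.fitLine(P[h][:,:2].astype(np.float32),cv2.DIST_HUBER,0,.01,.01).ravel();print(h.sum(),f.round(3),P[h].min(0),P[h].max(0))
c=np.array([502.5,413.5,150])
plan([(c,DOWN(10.8)),(c-[0,0,65],None)])
```

```text
41.45 [512.  277.7 246.9]
pan mask 1650 z [ 93.2  97.4 101.4]
pan circle [584.1  31.1] 71.5 mean [584.5  32.2  97.4]
275 [  1.   -0.3 445.2  72.3] [390.9  47.5  64.4] [499.   94.5  78.4]
[[-0.064, 0.544, 0.39],[-0.001, -0.0, -0.0]] -> [502.5 413.5 150. ] rows>= 4
[[0.0, -0.0, 0.26],[0.0, 0.0, 0.0]] -> [502.5 413.5  85. ] rows>= 2
```

View pics/t13.png

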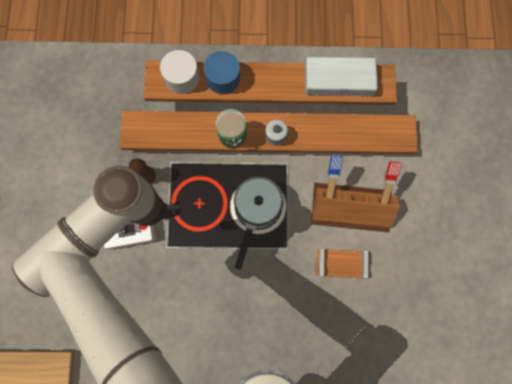

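The pan is still at the white ring centre (258,203) and both brushes are head-up at (335,165) and (393,172). Now the switch, towards red.

>>> arm_command(rows=[[[-0.064,0.544,0.39],[0,0,0]],[[-0.064,0.544,0.39],[0,0,0]],[[-0.064,0.544,0.39],[0,0,0]],[[-0.064,0.544,0.39],[0,0,0]],[[-0.064,0.544,0.39],[0,0,0]]])

```text
clock: 42.0
position: [501.6, 414.7, 148.4]
ee_rot: [-0.095, 0.996, -0.003, -0.001]
contact_force: [-0.4, -0.2, -0.7]
gripper_width: 29.9
grasp_force: 0.0
```

Run:
```python
from h import *
c=np.array([502.5,413.5,86])
print(arm.read_state()["position"]);plan([(c,DOWN(10.8))])
```

```text
[501.6 414.7 148.4]
[[-0.003, -0.004, 0.25],[-0.002, -0.001, 0.0]] -> [502.5 413.5  86. ] rows>= 2
```

>>> arm_command(rows=[[[-0.003,-0.004,0.12],[0,0,0]],[[-0.003,-0.004,0.25],[0,0,0]],[[-0.003,-0.004,0.25],[0,0,0]],[[-0.003,-0.004,0.25],[0,0,0]]])

```text
clock: 42.4
position: [504.1, 413.0, 89.4]
ee_rot: [-0.094, 0.996, -0.001, 0.001]
contact_force: [0.1, -0.0, 0.1]
gripper_width: 29.9
grasp_force: 0.0
```

>>> arm_command(rows=[[[0,-0.04,0],[0,0,0]],[[0,-0.07,0],[0,0,0]],[[0,-0.09,0],[0,0,0]],[[0,-0.105,0],[0,0,0]],[[0,-0.105,0],[0,0,0]]])

```text
clock: 42.9
position: [509.1, 389.3, 89.0]
ee_rot: [-0.095, 0.995, 0.0, 0.002]
contact_force: [1.7, 4.5, 2.7]
gripper_width: 30.2
grasp_force: 2.4
```

Run:
```python
from h import *
s=arm.read_state();print(s["clock"],s["position"],s["gripper_width"],s["contact_force"])
im,d,P=look("wrist","sw3")
u=np.array([-.187,.982]);c=np.array([502.5,413.5])
S=(P[...,:2]-c)@u;T=(P[...,:2]-c)@np.array([.982,.187]);z=P[...,2]
print("TCP S",(np.array(s["position"])[:2]-c)@u)
m=(z>98)&(z<114)&(abs(T)<20)&(S<8)&(S>-45)
n,l,st,ce=cv2.connectedComponentsWithStats(m.astype(np.uint8))
for k in range(1,n):
    if st[k,4]>60:
        mm=l==k;print(ce[k],st[k],S[mm].min(),S[mm].max(),S[mm].mean(),z[mm].mean(),T[mm].mean())
```

```text
42.9 [509.1 389.3  89. ] 30.157223731469447 [1.7 4.5 2.7]
TCP S -25.010446663802703
[270.7 272.4] [ 256  243   31   62 1709] -27.202397017093396 -13.708658974476284 -20.648326520544863 102.59837262259754 -2.4745723633676686
[222.  271.1] [212 251  17  65 425] -44.969508285991246 -39.907506058806035 -41.446367253672044 106.37806371766409 -5.550562973834012
[307.9 269.2] [293 251  39  59 766] -10.339860364877737 3.4701488929596396 -5.1188722168518925 106.39392949102064 -6.573141364531591
```

About 0.36 rad. Nudge a little further and hold, then recentre and lift away.

>>> arm_command(rows=[[[0,-0.008,0],[0,0,0]],[[0,-0.008,0],[0,0,0]],[[0,-0.008,0],[0,0,0]],[[0,-0.008,0],[0,0,0]],[[0,-0.008,0],[0,0,0]]])

```text
clock: 43.45
position: [509.3, 388.5, 88.8]
ee_rot: [-0.095, 0.995, 0.0, 0.002]
contact_force: [2.1, 5.6, 4.0]
gripper_width: 30.1
grasp_force: 3.1
```

>>> arm_command(rows=[[[0,0,0],[0,0,0]],[[0,0,0],[0,0,0]],[[0,0,0],[0,0,0]],[[0,0,0],[0,0,0]],[[0,0,0],[0,0,0]]])

```text
clock: 43.95
position: [509.3, 388.4, 88.8]
ee_rot: [-0.095, 0.995, 0.0, 0.002]
contact_force: [2.1, 6.5, 3.2]
gripper_width: 30.0
grasp_force: 3.1
```

>>> arm_command(rows=[[[0,0,0],[0,0,0]],[[0,0,0],[0,0,0]],[[0,0,0],[0,0,0]],[[0,0,0],[0,0,0]],[[0,0,0],[0,0,0]]])

```text
clock: 44.45
position: [509.3, 388.5, 88.8]
ee_rot: [-0.095, 0.995, 0.0, 0.002]
contact_force: [1.5, 5.3, 3.7]
gripper_width: 29.8
grasp_force: 3.1
```

Run:
```python
from h import *
pan()
plan([([502.5,413.5,89],None)])
```

```text
pan mask 1826 z [ 91.8  97.3 101.7]
pan circle [573.2  32.1] 78.8 mean [579.3  32.7  96.6]
[[0.008, 0.104, -0.001],[0.0, 0.0, 0.0]] -> [502.5 413.5  89. ] rows>= 1
```

>>> arm_command(rows=[[[0.002,0.04,0],[0,0,0]],[[0.005,0.08,0],[0,0,0]],[[0.008,0.104,0],[0,0,0]],[[0.008,0.104,0],[0,0,0]],[[0.008,0.104,0],[0,0,0]]])

```text
clock: 45.0
position: [500.5, 410.6, 86.4]
ee_rot: [-0.095, 0.995, -0.003, -0.001]
contact_force: [-0.1, -0.1, -0.6]
gripper_width: 29.6
grasp_force: 0.0
```

>>> arm_command(rows=[[[0,0,-0.2],[0,0,0]],[[0,0,-0.4],[0,0,0]],[[0,0,-0.5],[0,0,0]],[[0,0,-0.5],[0,0,0]],[[0,0,-0.5],[0,0,0]]])

```text
clock: 45.5
position: [500.8, 411.1, 212.3]
ee_rot: [-0.094, 0.996, -0.002, -0.0]
contact_force: [-0.5, 0.2, -1.1]
gripper_width: 30.2
grasp_force: 0.0
```

>>> arm_command(rows=[[[0,0,0],[0,0,0]],[[0,0,0],[0,0,0]],[[0,0,0],[0,0,0]],[[0,0,0],[0,0,0]],[[0,0,0],[0,0,0]]])

```text
clock: 46.0
position: [501.1, 411.7, 212.0]
ee_rot: [-0.095, 0.995, -0.002, -0.0]
contact_force: [0.5, 0.1, -0.4]
gripper_width: 29.9
grasp_force: 0.0
```

Run:
```python
from h import *
s=arm.read_state();print(s["clock"],s["position"],s["contact_force"])
w,_,P=look("wrist");z=P[...,2]
m=(z>100)&(z<125)&(abs(P[...,0]-503)<40)&(abs(P[...,1]-415)<30);print("paddle",P[m].mean(0))
im,d,P=pan();x,y,z=P[...,0],P[...,1],P[...,2]
m=(z>70)&(z<130)&(x>480)&(x<690)&(y>-90)&(y<150)&(x>535)
q=P[m][:,:2];hull=cv2.convexHull(q.astype(np.float32))[:,0]
hull=hull[hull[:,0]>545];Am=np.c_[2*hull,np.ones(len(hull))];c=np.linalg.lstsq(Am,(hull**2).sum(1),rcond=None)[0];print("fit",c[:2],np.sqrt(c[2]+c[:2]@c[:2]))
cv2.imwrite("pics/t14.png",cv2.resize(im[120:290,80:420],(800,400),interpolation=cv2.INTER_CUBIC))
```

```text
46.0 [501.1 411.7 212. ] [ 0.5  0.1 -0.4]
paddle [500.4 415.1 107.6]
pan mask 1791 z [ 91.6  97.3 101.6]
pan circle [576.1  32.5] 76.1 mean [580.   32.   96.6]
fit [583.2  30.9] 71.20071365718702
```

View pics/t14.png

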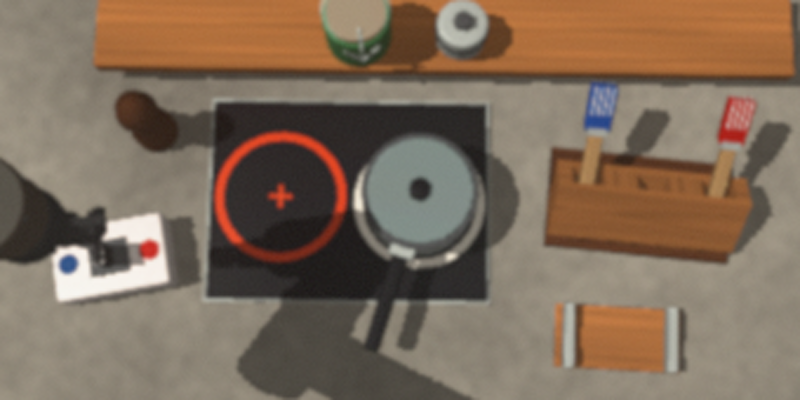

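The pan is centred on the white ring (fit 583,31 against ring 583,30). Both brushes are head-up at (600,110) and (737,120), and the paddle is upright. Handing in.

```bash
python3 -c "
from bench import arm
print(arm.job_done())"
```

```text
the job is handed in; nothing more can be done
None
```

I ran every step in order and handed the job in at about 46 s. At the last look the pan was within about 2 mm of the white ring's centre, both brushes (red and blue; green was absent) stood head-up in wells, and the switch was centred after its blue and red holds; no verdict was shown, and the one doubt is a brief 0.0003 rad overshoot of joint 3's listed −1.07 limit at 14 s, with a force spike of about 107 N.

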